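# Set up and load the seal-fitting station

## Robot

A 7-joint arm with a two-finger parallel gripper is mounted at the origin on the work surface. World frame = base frame: x ahead of the robot, y to its left, z up, the work surface at z = 0. Lengths are in m, angles in rad, forces in N, time in s.
With the tool pointing down it reaches from about 0.4 to 0.85 m from the base axis. Payload 10.4 kg.
Tool frame: the origin (TCP) lies between the finger pads; the fingertips stand 11 mm ahead of it and the grasp point (between the pads) lies 8 mm behind it; z points along the fingers, y is the direction in which the jaws open and shut (so a half turn about z gives the same grasp; the last joint's range is limited). The gripper opens to 87 mm and grips with 3 to 60 N. Pads are 19 mm wide; open, the fingers measure 117 mm over their backs; the gripper's body (75 mm by 190 mm) begins 51 mm behind the grasp point.
Start: joints at [-1.189, 0.332, -0.065, 1.46, 0.022, 1.35, -0.088], TCP at [0.246, 0.575, 0.234] pointing down, gripper open.
Joint ranges: [-2.6, 2.6], [-0.5, 2.12], [-1.47, 1.34], [0.16, 2.42], [-1.27, 4.41], [0.06, 2.06], [-2.6, 2.6]. Speed limits (rad/s): [2.22, 2.22, 2.79, 2.79, 3.14, 3.14, 3.14].

## Interface

Orientations are given as a unit quaternion [x, y, z, w].
In Python, from bench import r, eyes gives the robot as it stands.
- The arm moves only by the shell command python3 -m inch 'ROWS' [FORCE]. ROWS is a JSON object of lists of equal length, an entry for each row: "translation": the shift along the world's x, y, z scaled (see below), a list of three; "rot": the turn, a rotation vector about the world's x, y, z scaled (see below), a list of three; "jaw": the finger opening in mm, from 0 to 87. In form: {"translation": [[tx, ty, tz], ...], "rot": [[ax, ay, az], ...], "jaw": [jaw, ...]}. A call has 1 to 20 rows; each row is the pose to reach, as a shift and turn from the pose measured when the call began; what a row does not reach only later rows make up. The controller multiplies each number of a shift by 100 mm and each number of a turn by 60 degrees. A row lasts 1/10 s, in which the tool goes at most 50 mm and 8.59 degrees, less where a joint would pass 70% of its speed; a pose out of reach is approached as far as the arm can. A call with a number of a shift or a turn outside -1 to 1 is refused whole. A call with a gripper value outside its range is refused whole. The fingers move at their own pace and stop on an object; FORCE is the grip in N (left out, the last holds). Time passes only in rows, so rows that repeat a pose let the fingers close. It gives the time, the measured TCP pose, the force and the opening at its end, in the units of the state.
- r.read_state(): the state, without advancing time (a new reading comes with each control period).
- eyes.camera(name): name is "side" or "top"; returns the picture (400x640x3 uint8, blue, green, red); there is no depth.
- eyes.calibration(name): a dict with "fx", "fy", "cx", "cy" (pixels), "R" (3x3) and "t" (3): a world point X has camera coordinates R X + t. Camera axes: x right, y down, z forward; pixel columns grow to the right and rows downward; lengths in m; the calibration is good to about 2 mm. A picture is of the moment at which its call begins. calibration takes no time and is no camera call.
- r.close_job(): hands the job in, once; it reports no verdict.
The state is a dict: "time": time; "joint_positions": joint angles; "joint_vel": joint speeds; "joint_torque": joint torques, N m; "ee_pos": TCP position; "eef_rot": TCP orientation; "ft_force": force on the tool from outside, world axes, zero at the start; "torque": the same for the moment, N m; "width": finger opening in m.
Only numpy, scipy, OpenCV 4.12 (cv2) and the standard library are available. Lean on these libraries where they do the work, as an engineer would, in place of code of your own. Each camera call takes 0.05 s, during which the arm holds its last target. There are 200 camera calls.

## Task

Set up the seal-fitting station for the next batch: first thread the three collars onto the fixture's post, each fully home before the next: the wide steel one, then the white plastic one, then the narrow brass one. Next load every bearing carriage on the bench into the sloped feed tray, lying flat, one to a lane, slid lengthwise down under the clear hood until it rests against the back stop; last of all, throw the feed lever over, away from the robot, to the end of its travel. Leave the other things on the bench where they are.

Things in the scene. Friction and masses are not known exactly. Their poses are not given: they have to be found in the camera images.
- tray: the fixed base plate of the sloped feed tray, 180 x 270 mm; origin on its underside on the bench, 75 mm from its uphill edge, x along the tray towards its low end, y across it, z up. The tray turns as a whole by up to 9 degrees
- deck: the tray's white sloped deck, 270 mm wide, falling 15 degrees away from the robot. Origin on the deck surface at the foot of the blue back stop, half-way across; x points downhill, the stop's face is the plane x = 0, y across, z square off the deck. The deck runs from x = -175 mm (high end, 67 mm above the bench) to 0. A carriage laid on it stays put by friction until pushed (1 to 2 N)
- lane_mouths (a point): middle of the line of the lanes' mouths, at x = -75, y = 0, z = 0 mm in the deck frame, axes as the deck. Four lanes, 44 mm wide, centred at y = -75, -25, 25 and 75 mm, run from here down to the stop between blue walls 6 mm thick (the outer two 36 mm high, the inner three 22 mm). Uphill of here the deck is plain and open
- hood_edge (a point): middle of the uphill edge of the clear hood's underside, at x = -40, y = 0, z = 36 mm in the deck frame. The hood, 3 mm thick, covers all lanes from here to the stop, so a carriage is laid on the open deck and slid under it; at home 50 mm of it stays outside the hood
- fixture: the fixed round aluminium fixture, 110 mm across and 20 mm thick, with an upright dark steel post 26 mm in diameter in its middle, its top coned and 80 mm above the bench (60 mm above the flange; full diameter up to 74 mm). Origin at the centre of its underside, z up along the post
- wide_collar_center (a point): centre (half-way up) of the wide collar, dark steel: outside diameter 66 mm, bore 32 mm, 20 mm high, about 0.35 kg, loose, lying flat; z along the bore. Fully home (on the flange) its centre is 30 mm above the fixture's underside
- middle_collar_center (a point): centre (half-way up) of the middle collar, white plastic: outside diameter 58 mm, bore 32 mm, 18 mm high, about 0.08 kg, loose, lying flat; z along the bore. Fully home (on the wide collar) its centre is 49 mm above the fixture's underside
- narrow_collar_center (a point): centre (half-way up) of the narrow collar, brass: outside diameter 46 mm, bore 32 mm, 16 mm high, about 0.12 kg, loose, lying flat; z along the bore. Fully home (on the middle collar) its centre is 66 mm above the fixture's underside
- carriage0_center (a point): centre (half-way up) of a bearing carriage, a steel block with green end caps, 90 mm long (its x) x 36 mm wide (its y) x 30 mm high (its z), about 0.25 kg, loose, lying flat; both ends alike. May be absent. Home against the stop its centre is at x = -45, z = 15 mm in the deck frame
- carriage1_center (a point): centre (half-way up) of a bearing carriage, a steel block with green end caps, 90 mm long (its x) x 36 mm wide (its y) x 30 mm high (its z), about 0.25 kg, loose, lying flat; both ends alike. May be absent. Home against the stop its centre is at x = -45, z = 15 mm in the deck frame
- carriage2_center (a point): centre (half-way up) of a bearing carriage, a steel block with green end caps, 90 mm long (its x) x 36 mm wide (its y) x 30 mm high (its z), about 0.25 kg, loose, lying flat; both ends alike. May be absent. Home against the stop its centre is at x = -45, z = 15 mm in the deck frame
- carriage3_center (a point): centre (half-way up) of a bearing carriage, a steel block with green end caps, 90 mm long (its x) x 36 mm wide (its y) x 30 mm high (its z), about 0.25 kg, loose, lying flat; both ends alike. May be absent. Home against the stop its centre is at x = -45, z = 15 mm in the deck frame
- lever_base: the fixed blue block of the feed lever, 70 x 50 x 25 mm; origin at the centre of its underside, z up; the lever swings in its x-z plane about an axis along y, 22 mm above the origin
- lever_tip (a point): centre of the black ball, 26 mm in diameter, at the end of the feed lever, 100 mm from its pivot; the rod is 10 mm thick
- lever (a joint): feed lever angle, rad: at 0 it leans 0.5 rad from upright to the -x side of its base (towards the robot), it swings to the +x side (away from the robot), end of travel 1.0; a light friction (under 1 N at the ball) holds it wherever it is left
- seal_ring: a loose black rubber seal ring, 80 mm across, 8 mm thick, a bystander
- grease_jar: a grease jar with a red lid, 64 mm across, 65 mm tall, a bystander
- screwdriver: a screwdriver lying on the bench, a bystander
- caliper: a steel caliper, 200 mm long, lying on the bench, a bystander
Not all that is in view belongs to the job. Leave any blue look-alike of the part that bears carriage2_center alone.

How it is judged:
By the outcome, as a careful person would: the job done as asked, in the order asked, and still so for the second after the job is handed in, with the robot touching nothing.
Of carriage0, carriage1, carriage2, carriage3 only 2 to 4 are there at a start; the rules pass over those that are not, and their reading is None.
At some moment in a run one of carriage0, carriage1, carriage2, carriage3 may be knocked a few centimetres aside while the robot is not near it.
It also fails if it takes over 210 s, if anything falls off the work surface, if the arm or the gripper's body presses on something with over 40 N, if the wrist force passes 120 N, or if a joint passes its speed limit or range.

## Working session

There is one attempt and no reset: what is moved stays moved. The work goes in short steps, Python scripts to look and compute and a shell command to move; the robot and the scene stay as the last step left them, time stands still between calls to the robot, and variables do not carry over. Pictures are saved under pics/ and viewed, about 12 in all and at most 16, crops included, and the job is handed in when it is done.

```bash
ls; mkdir -p pics; python3 - <<'E'
from bench import r,eyes
import cv2,numpy as np
for n in("top","side"):
    cv2.imwrite(f"pics/{n}0.png",eyes.camera(n)); c=eyes.calibration(n); print(n,c)
s=r.read_state(); print(s)
E
```

```text
pics
top {'fx': 363.63841592911626, 'fy': 363.63841592911626, 'cx': 317.36270281625445, 'cy': 202.0933602385827, 'R': array([[ 0.01994271, -0.99974398, -0.01068902],
       [-0.99374889, -0.01864627, -0.11007024],
       [ 0.10984275,  0.0128173 , -0.99386633]]), 't': array([-0.0028639 ,  0.54933939,  1.39785151])}
side {'fx': 518.4046905289069, 'fy': 518.4046905289069, 'cx': 319.07136997589805, 'cy': 204.1014466843687, 'R': array([[ 0.94824991, -0.31749288,  0.00451462],
       [-0.2121289 , -0.64401294, -0.7350161 ],
       [ 0.23626985,  0.69602127, -0.67803462]]), 't': array([-0.53351568,  0.17379362,  1.51213887])}
{'time': 0.1, 'joint_positions': array([-1.18858023,  0.33281653, -0.06469164,  1.46085099,  0.02162115,
        1.34990348, -0.0884857 ]), 'joint_vel': array([ 0.00083678, -0.00339795, -0.00023849, -0.00412259, -0.00047541,
       -0.00143385, -0.00117531]), 'joint_torque': array([ 2.71886172e-03, -6.24546862e+01,  2.57077091e-02, -3.90716600e+01,
       -6.11933623e-02,  3.67497839e-02,  9.58281271e-05]), 'ee_pos': array([0.24603933, 0.57417387, 0.2328316 ]), 'eef_rot': array([ 2.01013999e-01,  9.79588159e-01, -6.34957186e-04, -8.89281919e-05]), 'ft_force': array([-0.56924353, -0.89892098,  0.15393579]), 'torque': array([-0.0464628 ,  0.02381206, -0.00492558]), 'width': 0.08713703781363154}
```

View pics/top0.png

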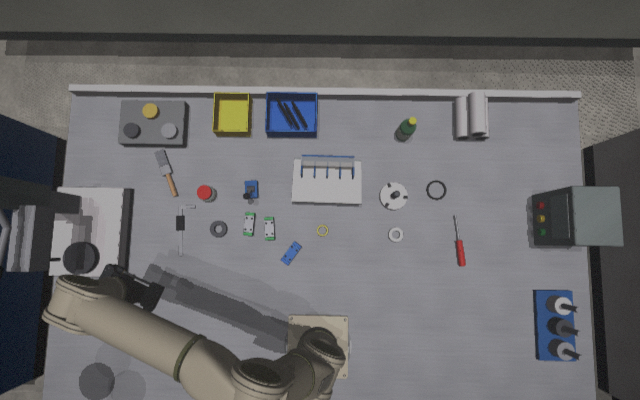

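View pics/side0.png

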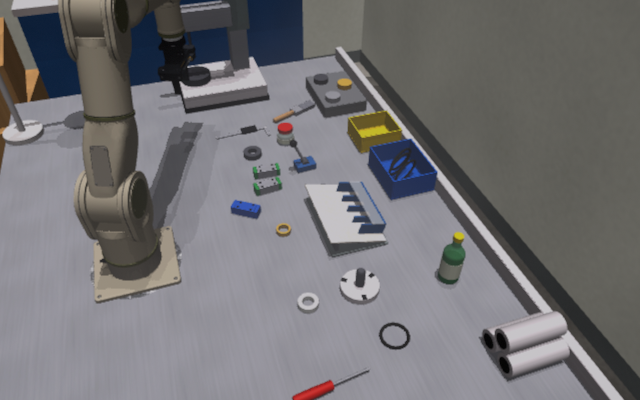

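Top view: wide collar at (219,229), white (396,235), brass (322,230), fixture (393,196), tray (327,182), lever (251,190). There are two green-capped carriages, at (249,224) and (269,228), and the blue decoy is at (291,253). Next I measure these.

```bash
cat > h.py <<'E'
from bench import r,eyes
import cv2,numpy as np
from scipy.spatial.transform import Rotation as Ro
C={n:eyes.calibration(n) for n in("top","side")}
def ray(n,p):
    c=C[n]; d=c["R"].T@np.array([(p[0]-c["cx"])/c["fx"],(p[1]-c["cy"])/c["fy"],1]); return -c["R"].T@c["t"],d
def cast(n,p,z):
    o,d=ray(n,p); return o+d*(z-o[2])/d[2]
def proj(n,X):
    c=C[n]; q=c["R"]@np.asarray(X,float)+c["t"]; return np.array([c["fx"]*q[0]/q[2]+c["cx"],c["fy"]*q[1]/q[2]+c["cy"]])
def tri(pt,ps):
    o,d=ray("top",pt);p,e=ray("side",ps)
    s=np.linalg.lstsq(np.c_[d,-e],p-o,rcond=None)[0]; a,b=o+s[0]*d,p+s[1]*e
    return (a+b)/2,np.linalg.norm(a-b)
def mask(im,lo,hi,box):
    h=cv2.cvtColor(im,cv2.COLOR_BGR2HSV); m=cv2.inRange(h,lo,hi); k=np.zeros_like(m); x0,y0,x1,y1=box; k[y0:y1,x0:x1]=255; return m&k
def st():
    s=r.read_state(); R=Ro.from_quat(s["eef_rot"]).as_matrix()
    print("t",round(s["time"],2),"p",s["ee_pos"].round(4),"yax",np.degrees(np.arctan2(R[1,1],R[0,1])).round(1),"z",R[:,2].round(3),"F",s["ft_force"].round(1),"w",round(s["width"],4),"q",s["joint_positions"].round(2)); return s
E
python3 - <<'E'
from h import *
a=cv2.imread("pics/top0.png");b=cv2.imread("pics/side0.png")
cv2.imwrite("pics/a.png",cv2.resize(a[150:275,190:460],None,fx=2.95,fy=2.95,interpolation=cv2.INTER_CUBIC))
cv2.imwrite("pics/b.png",cv2.resize(b[115:330,220:420],None,fx=2.75,fy=2.75,interpolation=cv2.INTER_CUBIC))
def blobs(n,im,lo,hi,box,z,mn=15):
    m=mask(im,lo,hi,box)
    k,l,s,c=cv2.connectedComponentsWithStats(m)
    for i in range(1,k):
        if s[i,4]>=mn: 
            p=(s[i,0]+s[i,2]/2-.5,s[i,1]+s[i,3]/2-.5)
            print(n,"area",s[i,4],"bbox",s[i,:4],"cen",c[i].round(1),"xy",cast(n,c[i],z)[:2].round(4),"bb",cast(n,p,z)[:2].round(4))
for n,im,bs in(("top",a,[(305,218,340,245),(382,222,412,250),(378,180,412,213),(208,218,232,240),(235,205,285,245)]),("side",b,[(270,218,298,240),(293,285,325,315),(335,262,385,305),(240,142,265,162),(245,155,290,200)])):
    print("brass");blobs(n,im,(15,90,80),(35,255,255),bs[0],.012)
    print("white");blobs(n,im,(0,0,185),(180,60,255),bs[1],.014)
    print("fixture");blobs(n,im,(0,0,170),(180,60,255),bs[2],.02)
    print("steel");blobs(n,im,(0,0,0),(180,255,85),bs[3],.015)
    print("green");blobs(n,im,(45,80,40),(85,255,255),bs[4],.03,5)
E
```

```text
brass
top area 41 bbox [317 225  11  11] cen [322.1 230. ] xy [ 0.4408 -0.0128] bb [ 0.4409 -0.0125]
white
fixture
top area 343 bbox [381 183  26  26] cen [393.  195.2] xy [ 0.5836 -0.2908] bb [ 0.5823 -0.2927]
steel
top area 24 bbox [214 223   6  11] cen [215.5 227.5] xy [0.4426 0.4082] bb [0.4406 0.4043]
top area 32 bbox [216 222  11  15] cen [223.1 230.6] xy [0.4307 0.3777] bb [0.437  0.3863]
green
top area 18 bbox [246 213   9   2] cen [250.  213.5] xy [0.4994 0.2711] bb [0.4994 0.2711]
top area 23 bbox [264 217   9   3] cen [268.2 218.1] xy [0.4827 0.1989] bb [0.4831 0.1998]
top area 23 bbox [244 232   9   4] cen [247.8 233.6] xy [0.4206 0.2766] bb [0.4211 0.2757]
top area 24 bbox [265 237  10   3] cen [269.8 238.1] xy [0.405  0.1902] bb [0.4053 0.1912]
brass
side area 106 bbox [276 223  15  13] cen [283.  229.2] xy [ 0.4418 -0.0098] bb [ 0.442  -0.0089]
white
side area 147 bbox [298 293  20  16] cen [307.7 300.4] xy [ 0.4322 -0.2928] bb [ 0.4316 -0.2928]
fixture
side area 681 bbox [340 269  40  31] cen [359.6 285.5] xy [ 0.5821 -0.2938] bb [ 0.5839 -0.2888]
steel
side area 46 bbox [247 148  11   6] cen [251.7 150.1] xy [0.4414 0.4135] bb [0.442 0.411]
side area 79 bbox [244 151  17   9] cen [252.4 156.4] xy [0.4353 0.3763] bb [0.4358 0.3846]
green
side area 23 bbox [275 163   5  12] cen [277.2 167.4] xy [0.4993 0.2687] bb [0.4972 0.263 ]
side area 29 bbox [253 167   4  11] cen [254.8 171.1] xy [0.4209 0.2731] bb [0.4189 0.2686]
side area 25 bbox [276 177   5  10] cen [278.3 181.1] xy [0.4836 0.1963] bb [0.4822 0.1947]
side area 31 bbox [254 183   6  11] cen [256.2 187.4] xy [0.4055 0.1881] bb [0.4059 0.1847]
```

View pics/a.png

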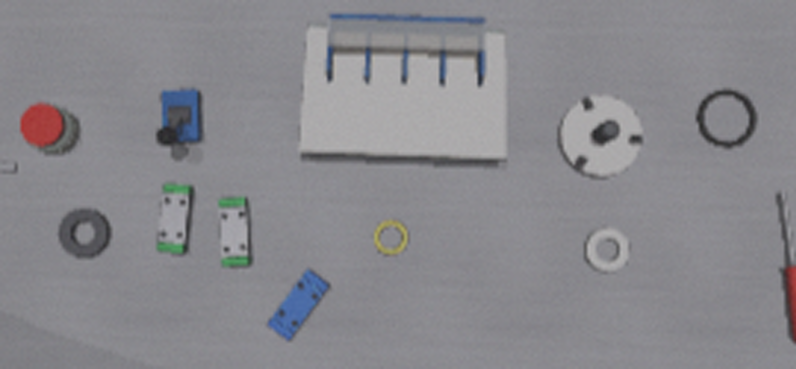

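View pics/b.png

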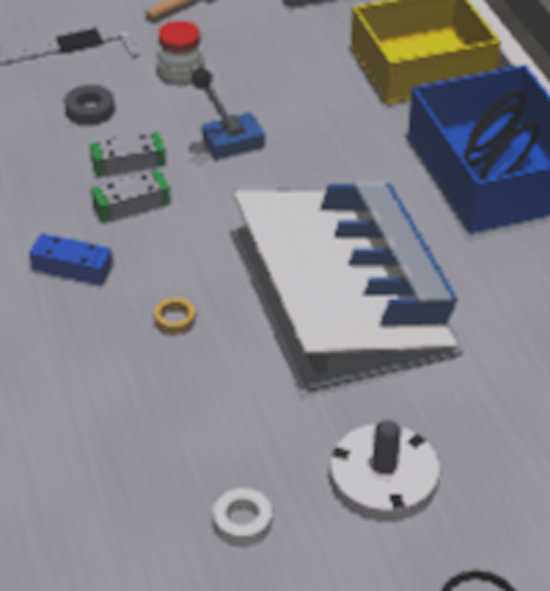

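```bash
python3 - <<'E'
from h import *
A=lambda x,y:(190+x/2.95-.33,150+y/2.95-.33)
B=lambda x,y:(220+x/2.75-.32,115+y/2.75-.32)
def p(l,pt,ps): X,e=tri(pt,ps); print(l,X.round(4),"err",round(e,4))
p("trayL",A(301,156),B(236,190));p("trayR",A(506,160),B(305,352))
p("ball",A(166,135),B(202,77));p("post",A(607,131),B(387,425));p("wide",A(85,232),B(90,103));p("white",A(607,249),B(243,511));p("brass",A(391,238),B(175,314))
p("stopL",A(330,16),B(388,184));p("stopR",A(485,20),B(455,297))
for l,pt,ps,z in(("wide",A(85,232),B(90,101),.02),("white",A(607,249),B(243,508),.018),("brass",A(391,238),B(175,313),.016)):
    print(l,cast("top",pt,z).round(4),cast("side",ps,z).round(4))
a=cv2.imread("pics/top0.png")
m=mask(a,(100,120,40),(125,255,255),(235,170,265,210)); l=cv2.minAreaRect(cv2.findNonZero(m)); print(l,cast("top",l[0],.025))
E
```

```text
trayL [0.5457 0.1037 0.0759] err 0.0103
trayR [ 0.5422 -0.1601  0.0701] err 0.0023
ball [0.5598 0.2709 0.1198] err 0.0011
post [ 0.5812 -0.2881  0.0826] err 0.0033
wide [0.4397 0.3951 0.0195] err 0.0008
white [ 0.4307 -0.2993  0.0226] err 0.0008
brass [ 0.4407 -0.0136  0.0173] err 0.0025
stopL [0.7295 0.0726 0.0622] err 0.0014
stopR [ 0.7261 -0.1315  0.0667] err 0.0003
wide [0.4393 0.395  0.02  ] [0.441  0.3985 0.02  ]
white [ 0.4305 -0.3001  0.018 ] [ 0.4332 -0.2926  0.018 ]
brass [ 0.4395 -0.0133  0.016 ] [ 0.4426 -0.011   0.016 ]
((250.5, 189.0), (16.0, 11.0), 90.0) [0.59713645 0.27400996 0.025     ]
```

```bash
python3 -m inch '{"translation":[[0.48,-0.44,0],[0.97,-0.89,0],[0.97,-0.89,0],[0.97,-0.89,0],[0.97,-0.89,0]],"rot":[[0,0,0],[0,0,0],[0,0,0],[0,0,0],[0,0,0]],"jaw":[87,87,87,87,87]}' 30
python3 -m inch '{"translation":[[0.48,-0.44,-0.3],[0.97,-0.89,-0.7],[0.97,-0.89,-1],[0.97,-0.89,-1],[0.97,-0.89,-1],[0.97,-0.89,-1]],"rot":[[0,0,0],[0,0,0],[0,0,0],[0,0,0],[0,0,0],[0,0,0]],"jaw":[87,87,87,87,87,87]}' 30
python3 - <<'E'
from h import *
st()
a=eyes.camera("top");b=eyes.camera("side");cv2.imwrite("pics/t1.png",a);cv2.imwrite("pics/s1.png",b)
cv2.imwrite("pics/c.png",np.hstack([cv2.resize(a[175:295,190:290],None,fx=4,fy=4,interpolation=cv2.INTER_CUBIC),cv2.resize(b[90:210,200:300],None,fx=4,fy=4,interpolation=cv2.INTER_CUBIC)]))
E
```

```text
time: 0.6
ee_pos: [0.3433, 0.4847, 0.2326]
eef_rot: [0.202, 0.979, -0.001, -0.0]
ft_force: [-0.4, -0.3, 0.3]
width: 0.0871
time: 1.2
ee_pos: [0.4389, 0.3981, 0.1335]
eef_rot: [0.201, 0.98, -0.0, -0.001]
ft_force: [-1.4, 0.4, 2.0]
width: 0.0872
t 1.2 p [0.4389 0.3981 0.1335] yax 66.9 z [-0.001 -0.    -1.   ] F [-1.4  0.4  2. ] w 0.0872 q [-0.87  0.33  0.06  1.68 -0.02  1.13  0.37]
```

View pics/c.png

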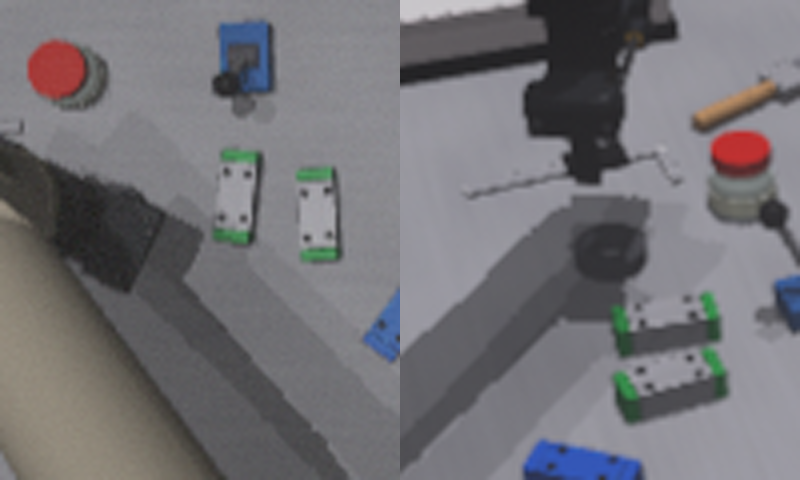

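The view shows the gripper centred above the wide collar (side crop ~(609,250)), with the jar and lever clear. Next: descend, squeeze, turn 63° and squeeze again to centre it.

```bash
python3 -m inch '{"translation":[[0,-0.02,-0.4],[0.01,-0.02,-0.7],[0.01,-0.02,-0.7],[0.01,-0.02,-0.9],[0.01,-0.02,-0.9]],"rot":[[0,0,0],[0,0,0],[0,0,0],[0,0,0],[0,0,0]],"jaw":[87,87,87,87,87]}' 20
python3 -m inch '{"translation":[[0,0,-0.22],[0,0,-0.22],[0,0,-0.22],[0,0,-0.22],[0,0,-0.22],[0,0,-0.22],[0,0,-0.22],[0,0,-0.22],[0,0,-0.22],[0,0,-0.22]],"rot":[[0,0,0],[0,0,0],[0,0,0],[0,0,0],[0,0,0],[0,0,0],[0,0,0],[0,0,0],[0,0,0],[0,0,0]],"jaw":[87,87,87,50,50,50,50,50,50,50]}' 20
python3 -c "
from h import *
st()"
```

```text
time: 1.8
ee_pos: [0.4393, 0.3974, 0.0447]
eef_rot: [0.199, 0.98, 0.0, -0.0]
ft_force: [-0.3, -1.5, 0.4]
width: 0.087
time: 2.8
ee_pos: [0.4397, 0.3984, 0.0236]
eef_rot: [0.199, 0.98, 0.001, -0.0]
ft_force: [0.5, 3.7, 5.6]
width: 0.0646
t 2.8 p [0.4397 0.3984 0.0236] yax 67.0 z [ 0.001  0.003 -1.   ] F [0.5 3.7 5.6] w 0.0646 q [-0.86  0.46  0.06  1.76 -0.03  0.92  0.38]
```

```bash
python3 -m inch '{"translation":[[0,0,0],[0,0,0],[0,0,0],[0,0,0],[0,0,0],[0,0,0],[0,0,0],[0,0,0],[0,0,0],[0,0,0],[0,0,0],[0,0,-0.02],[0,0,-0.03],[0,0,-0.03]],"rot":[[0,0,0],[0,0,0],[0,0,0],[0,0,0],[0,0,0.13],[0,0,0.26],[0,0,0.39],[0,0,0.52],[0,0,0.65],[0,0,0.78],[0,0,0.91],[0,0,1],[0,0,1],[0,0,1]],"jaw":[87,87,87,87,87,87,87,87,87,87,87,87,87,87]}' 20
python3 -m inch '{"translation":[[0,0,0],[0,0,0],[0,0,0],[0,0,0],[0,0,0],[0,0,0],[0,0,0],[0,0,0]],"rot":[[0,0,0],[0,0,0],[0,0,0],[0,0,0],[0,0,0],[0,0,0],[0,0,0],[0,0,0]],"jaw":[50,50,50,50,50,50,50,50]}' 40
python3 -c "
from h import *
st()"
```

```text
time: 4.2
ee_pos: [0.4396, 0.398, 0.0202]
eef_rot: [-0.316, 0.949, 0.001, -0.001]
ft_force: [-1.4, 0.4, -0.2]
width: 0.087
time: 5.0
ee_pos: [0.4395, 0.3982, 0.0203]
eef_rot: [-0.316, 0.949, 0.001, -0.001]
ft_force: [-0.8, 1.3, 1.5]
width: 0.0649
t 5.0 p [0.4395 0.3982 0.0203] yax 126.8 z [-0.003  0.002 -1.   ] F [-0.8  1.3  1.5] w 0.0649 q [-0.69  0.47 -0.15  1.75  0.08  0.93  1.34]
```

Gripped. Now lift and carry to the fixture, turning the jaw back to ~85°.

```bash
python3 -m inch '{"translation":[[0,0,0.2],[0,0,0.6],[0,0,1],[0,0,1],[0,0,1]],"rot":[[0,0,0],[0,0,0],[0,0,0],[0,0,0],[0,0,0]],"jaw":[50,50,50,50,50]}' 40
python3 -m inch '{"translation":[[0,-0.3,0.2],[0,-0.7,0.5],[0,-1,0.7],[0,-1,0.7],[0,-1,0.7]],"rot":[[0,0,-0.1],[0,0,-0.2],[0,0,-0.3],[0,0,-0.35],[0,0,-0.35]],"jaw":[50,50,50,50,50]}' 40
python3 -m inch '{"translation":[[0,-0.3,0],[0,-0.7,0],[0,-1,0],[0,-1,0],[0,-1,0]],"rot":[[0,0,-0.1],[0,0,-0.2],[0,0,-0.3],[0,0,-0.35],[0,0,-0.35]],"jaw":[50,50,50,50,50]}' 40
for i in 1 2; do python3 -m inch '{"translation":[[0,-0.4,0],[0,-0.8,0],[0,-1,0],[0,-1,0]],"rot":[[0,0,0],[0,0,0],[0,0,0],[0,0,0]],"jaw":[50,50,50,50]}' 40; done
for i in 1 2; do python3 -m inch '{"translation":[[0.3,-0.4,0],[0.6,-0.8,0],[0.7,-1,0],[0.7,-1,0]],"rot":[[0,0,0],[0,0,0],[0,0,0],[0,0,0]],"jaw":[50,50,50,50]}' 40; done
python3 - <<'E'
from h import *
s=st();print("to post",np.array([.583,-.292,.2])-s["ee_pos"])
E
```

```text
time: 5.5
ee_pos: [0.4397, 0.398, 0.1204]
eef_rot: [-0.316, 0.949, 0.001, -0.001]
ft_force: [-0.8, -0.5, -4.5]
width: 0.065
time: 6.0
ee_pos: [0.4394, 0.2967, 0.1891]
eef_rot: [-0.136, 0.991, 0.001, -0.001]
ft_force: [0.3, 0.4, -4.8]
width: 0.0645
time: 6.5
ee_pos: [0.4386, 0.1964, 0.1874]
eef_rot: [0.046, 0.999, 0.0, -0.002]
ft_force: [0.1, 0.8, -4.2]
width: 0.0647
time: 6.9
ee_pos: [0.4383, 0.0944, 0.1863]
eef_rot: [0.046, 0.999, -0.0, -0.003]
ft_force: [-0.2, 0.4, -5.1]
width: 0.0648
time: 7.3
ee_pos: [0.4382, -0.0071, 0.1855]
eef_rot: [0.046, 0.999, -0.001, -0.004]
ft_force: [-1.0, 1.0, -2.8]
width: 0.0647
time: 7.7
ee_pos: [0.5095, -0.1084, 0.1844]
eef_rot: [0.046, 0.999, -0.002, -0.005]
ft_force: [-0.4, 0.3, -4.1]
width: 0.0648
time: 8.1
ee_pos: [0.5806, -0.2092, 0.1826]
eef_rot: [0.045, 0.999, -0.002, -0.006]
ft_force: [-0.4, 0.5, -3.8]
width: 0.0644
t 8.1 p [ 0.5806 -0.2092  0.1826] yax 84.8 z [-0.011 -0.004 -1.   ] F [-0.4  0.5 -3.8] w 0.0644 q [-0.05  0.37  0.41  1.56 -0.14  1.25  1.86]
to post [ 0.0023911  -0.08275061  0.01736701]
```

```bash
python3 -m inch '{"translation":[[0.02,-0.4,0],[0.02,-0.82,-0.2],[0.02,-0.82,-0.5],[0.02,-0.82,-0.5],[0.02,-0.82,-0.5],[0.02,-0.82,-0.5]],"rot":[[0,0,0],[0.004,-0.01,0],[0.004,-0.01,0],[0.004,-0.01,0],[0.004,-0.01,0],[0.004,-0.01,0]],"jaw":[50,50,50,50,50,50]}' 40
python3 - <<'E'
from h import *
s=st()
a=eyes.camera("top");b=eyes.camera("side");cv2.imwrite("pics/t2.png",a);cv2.imwrite("pics/s2.png",b)
for X in ([.583,-.292,.074],[.583,-.292,.02]): cv2.drawMarker(b,tuple(proj("side",X).round().astype(int)),(0,0,255),0,3)
cv2.imwrite("pics/d.png",np.hstack([cv2.resize(a[150:260,350:450],None,fx=4,fy=4,interpolation=cv2.INTER_CUBIC),cv2.resize(b[210:320,300:400],None,fx=4,fy=4,interpolation=cv2.INTER_CUBIC)]))
E
```

```text
time: 8.7
ee_pos: [0.5843, -0.289, 0.134]
eef_rot: [0.043, 0.999, 0.0, 0.001]
ft_force: [-0.0, 0.2, -3.3]
width: 0.0647
t 8.7 p [ 0.5843 -0.289   0.134 ] yax 85.0 z [ 0.001  0.001 -1.   ] F [-0.   0.2 -3.3] w 0.0647 q [ 0.08  0.48  0.42  1.53 -0.21  1.18  2.02]
```

View pics/d.png

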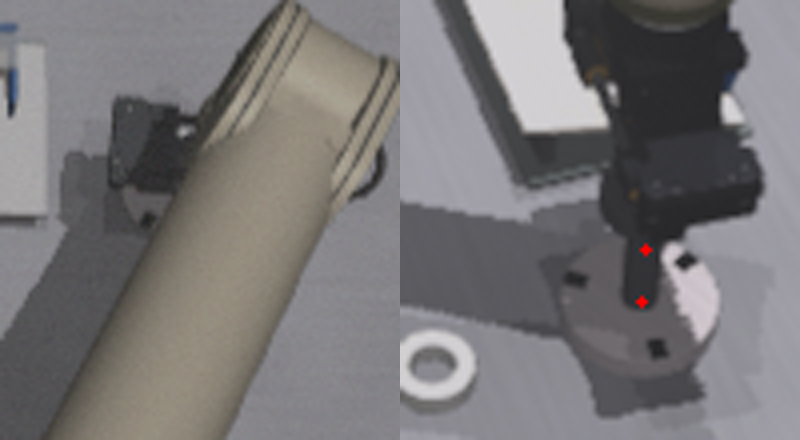

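Side crop: the post's axis is at column ~641 and its foot at about (641,303), close to my markers. I'll refine with ellipse fits on the first pictures.

```bash
python3 - <<'E'
from h import *
for n,box,S in(("top",(372,175,415,216),6),("side",(330,255,390,312),6)):
    im=cv2.imread(f"pics/{n}0.png"); x0,y0,x1,y1=box
    u=cv2.resize(im[y0:y1,x0:x1],None,fx=S,fy=S,interpolation=cv2.INTER_CUBIC)
    h=cv2.cvtColor(u,cv2.COLOR_BGR2HSV)
    for th in (160,175,190):
        m=cv2.inRange(h,(0,0,th),(180,50,255))
        c=max(cv2.findContours(m,0,1)[0],key=cv2.contourArea); c=cv2.convexHull(c)
        e=cv2.fitEllipse(c); p=np.array(e[0])/S+[x0,y0]-.5+.5/S
        print(n,th,p.round(2),np.array(e[1])/S,cast(n,p,.02).round(4))
# collars on white/brass outer hulls
for n,nm,box,lo,hi,z in(("top","white",(384,222,410,248),(0,0,165),(180,50,255),.018),("side","white",(290,283,326,317),(0,0,165),(180,50,255),.013),("top","brass",(310,218,336,243),(15,70,70),(40,255,255),.016),("side","brass",(268,216,298,242),(12,70,60),(40,255,255),.012)):
    im=cv2.imread(f"pics/{n}0.png");x0,y0,x1,y1=box;S=6
    u=cv2.resize(im[y0:y1,x0:x1],None,fx=S,fy=S,interpolation=cv2.INTER_CUBIC)
    m=cv2.inRange(cv2.cvtColor(u,cv2.COLOR_BGR2HSV),lo,hi)
    c=cv2.convexHull(max(cv2.findContours(m,0,1)[0],key=cv2.contourArea));e=cv2.fitEllipse(c); p=np.array(e[0])/S+[x0,y0]-.5+.5/S
    print(nm,n,p.round(2),(np.array(e[1])/S).round(1),cast(n,p,z).round(4))
E
```

```text
top 160 [393.63 195.33] [26.42374674 27.10482279] [ 0.583  -0.2932  0.02  ]
top 175 [381.33 197.91] [0.57875502 4.3202823 ] [ 0.5718 -0.2446  0.02  ]Traceback (most recent call last):
  File "<stdin>", line 8, in <module>
ValueError: max() iterable argument is empty
```

```bash
python3 - <<'E'
from h import *
for nm,n,box,lo,hi,z in(("fix","top",(372,175,415,216),(0,0,140),(180,50,255),.02),("fix","top",(372,175,415,216),(0,0,150),(180,50,255),.02),("fix","side",(330,255,390,312),(0,0,160),(180,50,255),.02),("fix","side",(330,255,390,312),(0,0,175),(180,50,255),.02),
 ("white","top",(384,222,410,248),(0,0,140),(180,50,255),.018),("white","side",(290,283,326,317),(0,0,150),(180,50,255),.013),("brass","top",(310,218,336,243),(15,60,60),(40,255,255),.016),("brass","side",(268,216,298,242),(12,70,60),(40,255,255),.012)):
    im=cv2.imread(f"pics/{n}0.png");x0,y0,x1,y1=box;S=6
    u=cv2.resize(im[y0:y1,x0:x1],None,fx=S,fy=S,interpolation=cv2.INTER_CUBIC)
    m=cv2.inRange(cv2.cvtColor(u,cv2.COLOR_BGR2HSV),lo,hi)
    c=cv2.convexHull(max(cv2.findContours(m,0,1)[0],key=cv2.contourArea));e=cv2.fitEllipse(c); p=np.array(e[0])/S+[x0,y0]-.5+.5/S
    print(nm,n,p.round(2),(np.array(e[1])/S).round(1),cast(n,p,z).round(4))
E
```

```text
fix top [391.49 196.01] [51.8 64.7] [ 0.5801 -0.2847  0.02  ]
fix top [393.83 195.24] [27.2 28.1] [ 0.5834 -0.294   0.02  ]
fix side [359.51 283.7 ] [31.6 40.4] [ 0.5843 -0.2879  0.02  ]
fix side [359.57 283.92] [30.7 39.2] [ 0.5842 -0.2886  0.02  ]
white top [395.19 234.05] [29.4 48.3] [ 0.4306 -0.2992  0.018 ]Traceback (most recent call last):
  File "<stdin>", line 7, in <module>
cv2.error: OpenCV(4.12.0) /io/opencv/modules/imgproc/src/shapedescr.cpp:361: error: (-201:Incorrect size of input array) There should be at least 5 points to fit the ellipse in function 'fitEllipseNoDirect'
```

```bash
python3 -m inch '{"translation":[[0,0,-0.15],[0,0,-0.3],[0,0,-0.33],[0,0,-0.36],[0,0,-0.39],[0,0,-0.42],[0,0,-0.42]],"rot":[[0,0,0],[0,0,0],[0,0,0],[0,0,0],[0,0,0],[0,0,0],[0,0,0]],"jaw":[50,50,50,50,50,50,50]}' 40
python3 -c "
from h import *
st()"
```

```text
time: 9.5
ee_pos: [0.5838, -0.2901, 0.0919]
eef_rot: [0.044, 0.999, 0.0, 0.001]
ft_force: [-0.8, -0.2, -4.1]
width: 0.0647
t 9.5 p [ 0.5838 -0.2901  0.0919] yax 84.9 z [ 0.001  0.    -1.   ] F [-0.8 -0.2 -4.1] w 0.0647 q [ 0.09  0.52  0.41  1.56 -0.22  1.11  2.03]
```

```bash
python3 -m inch '{"translation":[[0,0,-0.1],[0,0,-0.2],[0,0,-0.3],[0,0,-0.4],[0,0,-0.47],[0,0,-0.49],[0,0,-0.5],[0,0,-0.5]],"rot":[[0,0,0],[0,0,0],[0,0,0],[0,0,0],[0,0,0],[0,0,0],[0,0,0],[0,0,0]],"jaw":[50,50,50,50,50,50,50,50]}' 40
python3 -c "
from h import *
st()"
```

```text
time: 10.3
ee_pos: [0.584, -0.2902, 0.0422]
eef_rot: [0.044, 0.999, 0.0, 0.001]
ft_force: [0.3, 0.5, -4.6]
width: 0.065
t 10.3 p [ 0.584  -0.2902  0.0422] yax 84.9 z [ 0.002 -0.    -1.   ] F [ 0.3  0.5 -4.6] w 0.065 q [ 0.1   0.57  0.39  1.6  -0.25  1.02  2.05]
```

```bash
python3 -m inch '{"translation":[[0,0,0],[0,0,0],[0,0,0],[0,0,0],[0,0,0.3],[0,0,0.7],[0,0,1],[0,0,1],[0,0,1]],"rot":[[0,0,0],[0,0,0],[0,0,0],[0,0,0],[0,0,0],[0,0,0],[0,0,0],[0,0,0],[0,0,0]],"jaw":[87,87,87,87,87,87,87,87,87]}' 20
python3 -m inch '{"translation":[[-0.3,0,0],[-0.7,-0.02,0],[-1,-0.04,0],[-1,-0.04,0],[-1,-0.04,0]],"rot":[[0,0,0],[0,0,0],[0,0,0],[0,0,0],[0,0,0]],"jaw":[87,87,87,87,87]}' 20
python3 - <<'E'
from h import *
s=st()
a=eyes.camera("top");b=eyes.camera("side");cv2.imwrite("pics/t3.png",a);cv2.imwrite("pics/s3.png",b)
for X in ([.4315,-.296,.018],[.584,-.29,.08],[.584,-.29,.04]):
  cv2.drawMarker(a,tuple(proj("top",X).round().astype(int)),(0,0,255),0,3)
  cv2.drawMarker(b,tuple(proj("side",X).round().astype(int)),(0,0,255),0,3)
cv2.imwrite("pics/e.png",np.hstack([cv2.resize(a[150:260,350:450],None,fx=4,fy=4,interpolation=cv2.INTER_CUBIC),cv2.resize(b[220:330,290:390],None,fx=4,fy=4,interpolation=cv2.INTER_CUBIC)]))
E
```

```text
time: 11.2
ee_pos: [0.5844, -0.2903, 0.1428]
eef_rot: [0.044, 0.999, -0.0, 0.002]
ft_force: [0.6, 0.1, -0.9]
width: 0.0868
time: 11.7
ee_pos: [0.4837, -0.2939, 0.142]
eef_rot: [0.044, 0.999, 0.0, 0.001]
ft_force: [0.9, 0.9, 0.2]
width: 0.0869
t 11.7 p [ 0.4837 -0.2939  0.142 ] yax 84.9 z [ 0.002  0.001 -1.   ] F [0.9 0.9 0.2] w 0.0869 q [ 0.08  0.28  0.46  1.76 -0.14  1.13  2.06]
```

View pics/e.png

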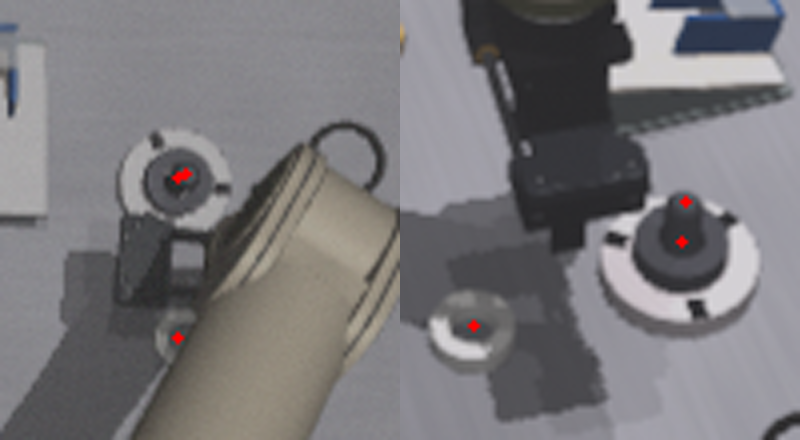

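The wide collar sits flat on the flange (side crop ~(680,245)). The white one is centred at about (471,325), within 1 px of its marker. Going down on the white collar.

```bash
python3 -m inch '{"translation":[[-0.3,0,-0.1],[-0.53,-0.02,-0.3],[-0.53,-0.02,-0.7],[-0.53,-0.02,-0.9],[-0.53,-0.02,-0.9],[-0.53,-0.02,-0.9]],"rot":[[0,0,0],[0,0,0],[0,0,0],[0,0,0],[0,0,0],[0,0,0]],"jaw":[87,87,87,87,87,87]}' 15
python3 -m inch '{"translation":[[0,0,-0.2],[0,0,-0.35],[0,0,-0.35],[0,0,-0.35],[0,0,-0.35],[0,0,-0.35],[0,0,-0.35],[0,0,-0.35],[0,0,-0.35],[0,0,-0.35],[0,0,-0.35]],"rot":[[0,0,0],[0,0,0],[0,0,0],[0,0,0],[0,0,0],[0,0,0],[0,0,0],[0,0,0],[0,0,0],[0,0,0],[0,0,0]],"jaw":[87,87,87,87,45,45,45,45,45,45,45]}' 15
python3 -c "
from h import *
st()"
```

```text
time: 12.4
ee_pos: [0.4326, -0.2956, 0.0523]
eef_rot: [0.043, 0.999, -0.0, 0.001]
ft_force: [0.6, -0.4, 1.0]
width: 0.0869
time: 13.5
ee_pos: [0.4327, -0.2959, 0.0176]
eef_rot: [0.043, 0.999, -0.0, 0.001]
ft_force: [0.2, 0.2, 4.3]
width: 0.0583
t 13.5 p [ 0.4327 -0.2959  0.0176] yax 85.1 z [ 0.002 -0.001 -1.   ] F [0.2 0.2 4.3] w 0.0583 q [ 0.13  0.37  0.44  1.96 -0.21  0.85  2.17]
```

```bash
python3 -m inch '{"translation":[[0,0,0],[0,0,0],[0,0,0],[0,0,0],[0,0,0],[0,0,0],[0,0,0],[0,0,0],[0,0,0],[0,0,0],[0,0,0],[0,0,-0.02],[0,0,-0.02],[0,0,-0.02]],"rot":[[0,0,0],[0,0,0],[0,0,0],[0,0,0],[0,0,-0.13],[0,0,-0.26],[0,0,-0.39],[0,0,-0.52],[0,0,-0.65],[0,0,-0.78],[0,0,-0.91],[0,0,-1],[0,0,-1],[0,0,-1]],"jaw":[87,87,87,87,87,87,87,87,87,87,87,87,87,87]}' 20
python3 -m inch '{"translation":[[0,0,0],[0,0,0],[0,0,0],[0,0,0],[0,0,0],[0,0,0],[0,0,0],[0,0,0]],"rot":[[0,0,0],[0,0,0],[0,0,0],[0,0,0],[0,0,0],[0,0,0],[0,0,0],[0,0,0]],"jaw":[45,45,45,45,45,45,45,45]}' 20
python3 -m inch '{"translation":[[0,0,0.3],[0,0,0.7],[0,0,1],[0,0,1],[0,0,1]],"rot":[[0,0,0],[0,0,0],[0,0,0],[0,0,0],[0,0,0]],"jaw":[45,45,45,45,45]}' 20
python3 -c "
from h import *
s=st();print(np.array([.584,-.290,.12])-s['ee_pos'])"
```

```text
time: 14.9
ee_pos: [0.4327, -0.2958, 0.0156]
eef_rot: [0.536, 0.844, -0.001, 0.001]
ft_force: [0.7, -0.6, -0.3]
width: 0.087
time: 15.7
ee_pos: [0.4326, -0.2958, 0.0156]
eef_rot: [0.536, 0.844, -0.001, 0.001]
ft_force: [0.6, 0.5, 1.2]
width: 0.0567
time: 16.2
ee_pos: [0.4329, -0.2956, 0.1157]
eef_rot: [0.535, 0.845, -0.001, 0.001]
ft_force: [-0.2, -0.3, -0.7]
width: 0.0568
t 16.2 p [ 0.4329 -0.2956  0.1157] yax 25.3 z [ 0.002 -0.002 -1.   ] F [-0.2 -0.3 -0.7] w 0.0568 q [-0.12  0.25  0.72  1.9  -0.19  1.06  1.12]
[0.15105735 0.0056105  0.0043241 ]
```

```bash
python3 -m inch '{"translation":[[0.4,0.02,0.04],[0.8,0.03,0.04],[1,0.03,0.04],[1,0.03,0.04]],"rot":[[0,0,0],[0,0,0],[0,0,0],[0,0,0]],"jaw":[45,45,45,45]}' 20
python3 -m inch '{"translation":[[0.3,0.02,0],[0.51,0.02,0],[0.51,0.02,-0.1],[0.51,0.02,-0.2],[0.51,0.02,-0.25],[0.51,0.02,-0.29],[0.51,0.02,-0.32],[0.51,0.02,-0.32]],"rot":[[0,0,0],[0,0,0],[0,0,0],[0,0,0],[0,0,0],[0,0,0],[0,0,0],[0,0,0]],"jaw":[45,45,45,45,45,45,45,45]}' 20
python3 -c "
from h import *
s=st();print(np.array([.584,-.290,.0572])-s['ee_pos'])"
```

```text
time: 16.6
ee_pos: [0.5347, -0.291, 0.1173]
eef_rot: [0.534, 0.845, -0.001, 0.0]
ft_force: [-0.5, -0.2, -1.4]
width: 0.0565
time: 17.4
ee_pos: [0.5853, -0.2891, 0.0851]
eef_rot: [0.534, 0.845, -0.001, -0.0]
ft_force: [-0.9, -0.1, -0.6]
width: 0.0571
t 17.4 p [ 0.5853 -0.2891  0.0851] yax 25.4 z [-0.001 -0.002 -1.   ] F [-0.9 -0.1 -0.6] w 0.0571 q [-0.07  0.57  0.63  1.57 -0.36  1.11  1.09]
[-0.00130403 -0.00093903 -0.02788734]
```

```bash
python3 -m inch '{"translation":[[-0.01,-0.01,-0.07],[-0.01,-0.01,-0.14],[-0.01,-0.01,-0.21],[-0.01,-0.01,-0.27],[-0.01,-0.01,-0.28],[-0.01,-0.01,-0.28]],"rot":[[0,0,0],[0,0,0],[0,0,0],[0,0,0],[0,0,0],[0,0,0]],"jaw":[45,45,45,45,45,45]}' 20
python3 -c "
from h import *
st()"
python3 -m inch '{"translation":[[0,0,0],[0,0,0],[0,0,0],[0,0,0],[0,0,0.3],[0,0,0.7],[0,0,1],[0,0,1],[0,0,1]],"rot":[[0,0,0],[0,0,0],[0,0,0],[0,0,0],[0,0,0],[0,0,0],[0,0,0],[0,0,0],[0,0,0]],"jaw":[87,87,87,87,87,87,87,87,87]}' 20
for i in 1 2; do python3 -m inch '{"translation":[[-0.3,0.4,0],[-0.6,0.8,0],[-0.7,1,0],[-0.7,1,0]],"rot":[[0,0,0.1],[0,0,0.2],[0,0,0.25],[0,0,0.25]],"jaw":[87,87,87,87]}' 20; done
python3 - <<'E'
from h import *
s=st()
a=eyes.camera("top");b=eyes.camera("side");cv2.imwrite("pics/t4.png",a);cv2.imwrite("pics/s4.png",b)
for X in ([.441,-.012,.016],[.584,-.29,.08],[.584,-.29,.058]):
  cv2.drawMarker(a,tuple(proj("top",X).round().astype(int)),(0,0,255),0,3)
  cv2.drawMarker(b,tuple(proj("side",X).round().astype(int)),(0,0,255),0,3)
cv2.imwrite("pics/f.png",np.hstack([cv2.resize(a[150:270,300:430],None,fx=3,fy=3,interpolation=cv2.INTER_CUBIC),cv2.resize(b[190:310,250:390],None,fx=3,fy=3,interpolation=cv2.INTER_CUBIC)]))
E
```

```text
time: 18.0
ee_pos: [0.5842, -0.29, 0.0568]
eef_rot: [0.534, 0.845, -0.001, -0.0]
ft_force: [0.6, 0.4, -1.2]
width: 0.057
t 18.0 p [ 0.5842 -0.29    0.0568] yax 25.4 z [-0.002 -0.001 -1.   ] F [ 0.6  0.4 -1.2] w 0.057 q [-0.06  0.61  0.61  1.59 -0.38  1.07  1.1 ]
time: 18.9
ee_pos: [0.5845, -0.29, 0.1572]
eef_rot: [0.534, 0.845, -0.001, 0.0]
ft_force: [-0.7, -0.1, -1.2]
width: 0.0866
time: 19.3
ee_pos: [0.5131, -0.1863, 0.1559]
eef_rot: [0.417, 0.909, 0.0, -0.001]
ft_force: [0.1, -0.2, 0.4]
width: 0.087
time: 19.7
ee_pos: [0.4417, -0.0836, 0.1551]
eef_rot: [0.292, 0.956, 0.0, -0.002]
ft_force: [0.1, -1.0, 0.5]
width: 0.0869
t 19.7 p [ 0.4417 -0.0836  0.1551] yax 56.0 z [-0.004  0.002 -1.   ] F [ 0.1 -1.   0.5] w 0.0869 q [-0.45 -0.01  0.54  2.03  0.01  1.13  1.07]
```

View pics/f.png

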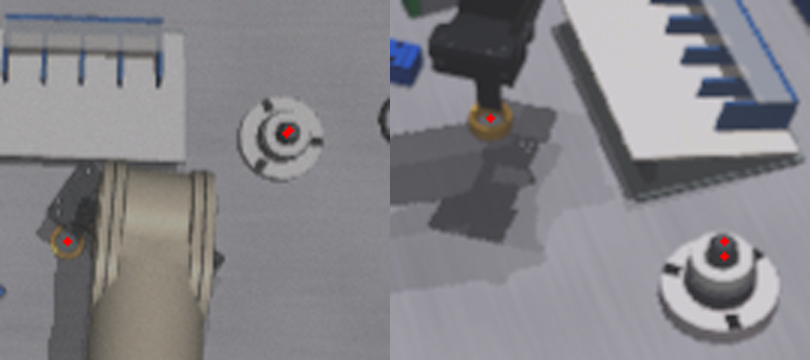

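Both collars stacked flat (the white one at side crop ~(724,262)); the brass one matches its marker. Picking brass.

```bash
python3 -m inch '{"translation":[[0,0.4,-0.2],[0,0.715,-0.5],[0,0.715,-0.9],[0,0.715,-0.9],[0,0.715,-0.9]],"rot":[[0,0,0],[0,0,0],[0,0,0],[0,0,0],[0,0,0]],"jaw":[87,87,87,87,87]}' 15
python3 -m inch '{"translation":[[0,0,-0.25],[0,0,-0.5],[0,0,-0.5],[0,0,-0.5],[0,0,-0.5],[0,0,-0.5],[0,0,-0.5],[0,0,-0.5],[0,0,-0.5],[0,0,-0.5],[0,0,-0.5],[0,0,-0.5]],"rot":[[0,0,0],[0,0,0],[0,0,0],[0,0,0],[0,0,0],[0,0,0],[0,0,0],[0,0,0],[0,0,0],[0,0,0],[0,0,0],[0,0,0]],"jaw":[87,87,87,87,35,35,35,35,35,35,35,35]}' 15
python3 -c "
from h import *
st()"
```

```text
time: 20.3
ee_pos: [0.4434, -0.0169, 0.0658]
eef_rot: [0.296, 0.955, -0.001, -0.002]
ft_force: [-0.3, 0.2, 0.9]
width: 0.087
time: 21.5
ee_pos: [0.4437, -0.0167, 0.0159]
eef_rot: [0.296, 0.955, -0.001, -0.002]
ft_force: [1.3, 1.6, 2.3]
width: 0.0445
t 21.5 p [ 0.4437 -0.0167  0.0159] yax 55.5 z [-0.004 -0.001 -1.   ] F [1.3 1.6 2.3] w 0.0445 q [-0.49  0.21  0.46  2.16 -0.13  0.8   1.02]
```

```bash
python3 -m inch '{"translation":[[0,0,0],[0,0,0],[0,0,0],[0,0,0],[-0.01,0.02,0],[-0.01,0.02,0],[-0.01,0.02,0],[-0.01,0.02,0],[-0.01,0.02,0],[-0.01,0.02,0],[-0.01,0.02,0],[-0.01,0.02,-0.01],[-0.01,0.02,-0.01],[-0.01,0.02,-0.01]],"rot":[[0,0,0],[0,0,0],[0,0,0],[0,0,0],[0,0,0.13],[0,0,0.26],[0,0,0.39],[0,0,0.52],[0,0,0.65],[0,0,0.78],[0,0,0.91],[0,0,1],[0,0,1],[0,0,1]],"jaw":[87,87,87,87,87,87,87,87,87,87,87,87,87,87]}' 15
python3 -m inch '{"translation":[[0,0,0],[0,0,0],[0,0,0],[0,0,0],[0,0,0],[0,0,0],[0,0,0],[0,0,0],[0,0,0],[0,0,0]],"rot":[[0,0,0],[0,0,0],[0,0,0],[0,0,0],[0,0,0],[0,0,0],[0,0,0],[0,0,0],[0,0,0],[0,0,0]],"jaw":[35,35,35,35,35,35,35,35,35,35]}' 20
python3 -c "
from h import *
st()"
python3 -m inch '{"translation":[[0,0,0.3],[0,0,0.7],[0,0,1],[0,0,1],[0,0,1]],"rot":[[0,0,0],[0,0,0],[0,0,-0.1],[0,0,-0.2],[0,0,-0.2]],"jaw":[35,35,35,35,35]}' 20
python3 -m inch '{"translation":[[0.2,-0.4,0],[0.4,-0.8,0.1],[0.5,-1,0.2],[0.5,-1,0.2]],"rot":[[0,0,-0.1],[0,0,-0.2],[0,0,-0.25],[0,0,-0.25]],"jaw":[35,35,35,35]}' 20
python3 -m inch '{"translation":[[0.2,-0.4,0],[0.4,-0.8,0],[0.5,-1,0],[0.5,-1,0]],"rot":[[0,0,-0.1],[0,0,-0.2],[0,0,-0.25],[0,0,-0.25]],"jaw":[35,35,35,35]}' 20
python3 -c "
from h import *
s=st();print(np.array([.584,-.290,.12])-s['ee_pos'])"
```

```text
time: 22.9
ee_pos: [0.4426, -0.0148, 0.0149]
eef_rot: [-0.219, 0.976, -0.002, -0.001]
ft_force: [0.5, -0.1, -0.9]
width: 0.0871
time: 23.9
ee_pos: [0.4426, -0.0147, 0.0149]
eef_rot: [-0.219, 0.976, -0.002, -0.001]
ft_force: [-0.4, 0.7, -0.3]
width: 0.0454
t 23.9 p [ 0.4426 -0.0147  0.0149] yax 115.4 z [-0.001 -0.004 -1.   ] F [-0.4  0.7 -0.3] w 0.0454 q [-0.37  0.2   0.32  2.16 -0.08  0.8   2.02]
time: 24.4
ee_pos: [0.443, -0.0147, 0.1156]
eef_rot: [-0.115, 0.993, -0.001, -0.0]
ft_force: [-0.6, -0.2, -2.1]
width: 0.0455
time: 24.8
ee_pos: [0.4937, -0.1183, 0.1357]
eef_rot: [0.017, 1.0, -0.002, -0.0]
ft_force: [-0.5, 0.2, 0.2]
width: 0.0456
time: 25.2
ee_pos: [0.5432, -0.2208, 0.1342]
eef_rot: [0.148, 0.989, -0.003, -0.002]
ft_force: [0.2, 0.2, -1.5]
width: 0.0458
t 25.2 p [ 0.5432 -0.2208  0.1342] yax 73.0 z [-0.004 -0.006 -1.   ] F [ 0.2  0.2 -1.5] w 0.0458 q [-0.14  0.35  0.54  1.71 -0.19  1.13  1.73]
[ 0.04078248 -0.06917107 -0.0142497 ]
```

```bash
python3 -m inch '{"translation":[[0.2,-0.4,0],[0.41,-0.69,0],[0.41,-0.69,0],[0.41,-0.69,-0.1],[0.41,-0.69,-0.2],[0.41,-0.69,-0.3],[0.41,-0.69,-0.3]],"rot":[[0,0,0],[0.006,-0.004,0],[0.006,-0.004,0],[0.006,-0.004,0],[0.006,-0.004,0],[0.006,-0.004,0],[0.006,-0.004,0]],"jaw":[35,35,35,35,35,35,35]}' 20
python3 -c "
from h import *
s=st();print(np.array([.584,-.290,.0745])-s['ee_pos'])"
```

```text
time: 25.9
ee_pos: [0.5832, -0.288, 0.1021]
eef_rot: [0.147, 0.989, 0.001, -0.002]
ft_force: [-0.5, 0.4, -0.9]
width: 0.0456
t 25.9 p [ 0.5832 -0.288   0.1021] yax 73.1 z [-0.003  0.002 -1.   ] F [-0.5  0.4 -0.9] w 0.0456 q [-0.    0.53  0.53  1.56 -0.29  1.13  1.87]
[ 0.00082652 -0.00198431 -0.02758851]
```

```bash
python3 -m inch '{"translation":[[0.01,-0.02,0],[0.01,-0.02,-0.05],[0.01,-0.02,-0.1],[0.01,-0.02,-0.15],[0.01,-0.02,-0.2],[0.01,-0.02,-0.25],[0.01,-0.02,-0.28],[0.01,-0.02,-0.28]],"rot":[[0,0,0],[0,0,0],[0,0,0],[0,0,0],[0,0,0],[0,0,0],[0,0,0],[0,0,0]],"jaw":[35,35,35,35,35,35,35,35]}' 20
python3 -c "
from h import *
st()"
```

```text
time: 26.7
ee_pos: [0.5841, -0.2899, 0.0736]
eef_rot: [0.147, 0.989, 0.001, -0.002]
ft_force: [0.1, 0.7, -1.1]
width: 0.0455
t 26.7 p [ 0.5841 -0.2899  0.0736] yax 73.1 z [-0.003  0.002 -1.   ] F [ 0.1  0.7 -1.1] w 0.0455 q [ 0.01  0.56  0.52  1.58 -0.3   1.09  1.88]
```

```bash
python3 -m inch '{"translation":[[0,0,0],[0,0,0],[0,0,0],[0,0,0],[0,0,0.3],[0,0,0.7],[0,0,1],[0,0,1],[0,0,1]],"rot":[[0,0,0],[0,0,0],[0,0,0],[0,0,0],[0,0,0],[0,0,0],[0,0,0],[0,0,0],[0,0,0]],"jaw":[87,87,87,87,87,87,87,87,87]}' 20
for i in 1 2 3; do python3 -m inch '{"translation":[[-0.2,0.4,0],[-0.3,0.8,0],[-0.45,1,0],[-0.45,1,0]],"rot":[[0,0,0.05],[0,0,0.1],[0,0,0.13],[0,0,0.13]],"jaw":[87,87,87,87]}' 20; done
python3 -m inch '{"translation":[[0,0.4,0],[0,0.8,0],[0,1,0],[0,1,0]],"rot":[[0,0,0],[0,0,0],[0,0,0],[0,0,0]],"jaw":[87,87,87,87]}' 20
python3 - <<'E'
from h import *
s=st()
a=eyes.camera("top");b=eyes.camera("side");cv2.imwrite("pics/t5.png",a);cv2.imwrite("pics/s5.png",b)
def blobs(n,im,box):
    k,l,q,c=cv2.connectedComponentsWithStats(mask(im,(45,80,40),(85,255,255),box))
    for i in range(1,k):
        if q[i,4]>5: print(n,q[i],cast(n,c[i],.03 if n=="top" else .027).round(4))
blobs("top",a,(200,190,330,290));blobs("side",b,(220,140,330,230))
cv2.imwrite("pics/g.png",np.hstack([cv2.resize(a[150:270,220:420],None,fx=2,fy=2,interpolation=cv2.INTER_CUBIC),cv2.resize(b[110:310,210:410],None,fx=2,fy=2,interpolation=cv2.INTER_CUBIC)[:240]]) )
u=np.zeros((400,800,3),np.uint8);u[:240,:400]=cv2.resize(a[150:270,220:420],None,fx=2,fy=2,interpolation=cv2.INTER_CUBIC);u[:,400:]=cv2.resize(b[110:310,210:410],None,fx=2,fy=2,interpolation=cv2.INTER_CUBIC);cv2.imwrite("pics/g.png",u)
E
```

```text
time: 27.6
ee_pos: [0.5843, -0.29, 0.1741]
eef_rot: [0.147, 0.989, 0.001, -0.001]
ft_force: [0.3, 1.1, 0.2]
width: 0.0869
time: 28.0
ee_pos: [0.5379, -0.1861, 0.1726]
eef_rot: [0.077, 0.997, 0.002, -0.003]
ft_force: [1.1, 0.2, -1.0]
width: 0.0869
time: 28.4
ee_pos: [0.4915, -0.0834, 0.1716]
eef_rot: [0.007, 1.0, 0.002, -0.004]
ft_force: [0.2, -0.6, -0.3]
width: 0.0869
time: 28.8
ee_pos: [0.4455, 0.0185, 0.1708]
eef_rot: [-0.063, 0.998, 0.002, -0.005]
ft_force: [-0.1, -0.3, -1.6]
width: 0.0869
time: 29.2
ee_pos: [0.446, 0.1199, 0.1702]
eef_rot: [-0.064, 0.998, 0.002, -0.005]
ft_force: [1.0, -0.6, -0.8]
width: 0.0867
t 29.2 p [0.446  0.1199 0.1702] yax 97.3 z [-0.011  0.004 -1.   ] F [ 1.  -0.6 -0.8] w 0.0867 q [-0.57  0.02  0.22  1.96 -0.01  1.17  1.35]
top [246 213   3   2   6] [0.4991 0.2829 0.03  ]
top [243 232   9   4  22] [0.4203 0.2777 0.03  ]
side [253 167   4  11  32] [0.4211 0.2753 0.027 ]
side [275 177   6  12  30] [0.4834 0.1954 0.027 ]
side [254 183   5  12  33] [0.4058 0.1877 0.027 ]
```

View pics/g.png

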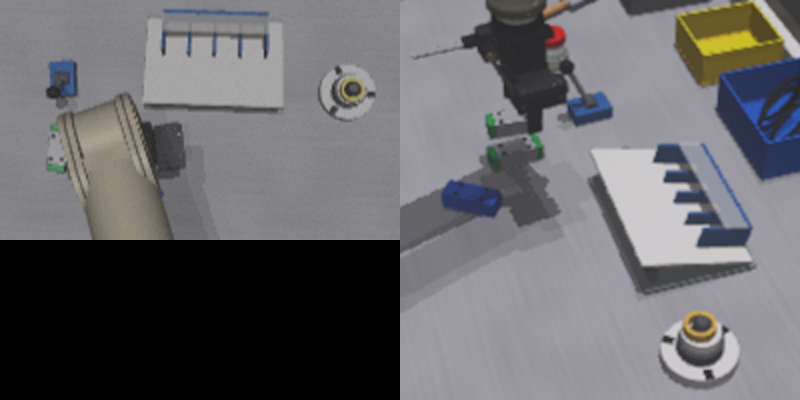

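All three collars are stacked with brass on top (side crop (700,325)). Both carriages are unmoved. Grasping carriage B at (0.4445, 0.1935), with the jaw at 60 mm so the left finger clears its neighbour.

```bash
python3 -m inch '{"translation":[[0,0.4,0],[-0.01,0.735,-0.2],[-0.01,0.735,-0.6],[-0.01,0.735,-0.9],[-0.01,0.735,-0.9],[-0.01,0.735,-0.9]],"rot":[[0,0,0],[-0.004,-0.01,-0.015],[-0.004,-0.01,-0.015],[-0.004,-0.01,-0.015],[-0.004,-0.01,-0.015],[-0.004,-0.01,-0.015]],"jaw":[60,60,60,60,60,60]}' 20
python3 -c "
from h import *
s=st();print(np.array([.4445,.1935,.018])-s['ee_pos'])"
```

```text
time: 29.9
ee_pos: [0.4459, 0.189, 0.0807]
eef_rot: [-0.053, 0.999, -0.001, -0.0]
ft_force: [0.3, 0.2, 1.2]
width: 0.0603
t 29.9 p [0.4459 0.189  0.0807] yax 96.1 z [-0.    -0.002 -1.   ] F [0.3 0.2 1.2] w 0.0603 q [-0.64  0.17  0.16  2.   -0.03  0.97  1.21]
[-0.00136047  0.00454193 -0.06272453]
```

```bash
python3 -m inch '{"translation":[[-0.01,0.045,-0.3],[-0.01,0.045,-0.62],[-0.01,0.045,-0.62],[-0.01,0.045,-0.62],[-0.01,0.045,-0.62],[-0.01,0.045,-0.62],[-0.01,0.045,-0.62],[-0.01,0.045,-0.62],[-0.01,0.045,-0.62]],"rot":[[0,0,0],[0,0,0],[0,0,0],[0,0,0],[0,0,0],[0,0,0],[0,0,0],[0,0,0],[0,0,0]],"jaw":[60,60,60,60,25,25,25,25,25]}' 40
python3 -c "
from h import *
s=st()"
python3 -m inch '{"translation":[[0,0,0.2],[0,0,0.6],[0,0,1],[0,0,1],[0,0,1]],"rot":[[0,0,0],[0,0,0],[0,0,0],[0,0,0],[0,0,0]],"jaw":[25,25,25,25,25]}' 40
python3 -m inch '{"translation":[[0,-0.1,0.2],[0,-0.5,0.4],[0,-0.9,0.5],[0,-0.9,0.5],[0,-0.9,0.5]],"rot":[[0,0,0],[0,0,0],[0,0,-0.05],[0,0,-0.11],[0,0,-0.11]],"jaw":[25,25,25,25,25]}' 40
python3 - <<'E'
from h import *
s=st()
yaw=np.radians(-.8); D=np.array([.713,-.0292,.0217]); M=Ro.from_euler("zy",[yaw,np.radians(15)]).as_matrix()
for x in(-.122,-.09): print(x,D+M@np.array([x,.075,.018]),D+M@np.array([x,-.025,.018]))
E
```

```text
time: 30.8
ee_pos: [0.4454, 0.1945, 0.0197]
eef_rot: [-0.053, 0.999, -0.0, 0.0]
ft_force: [-2.0, 3.6, 7.1]
width: 0.0358
t 30.8 p [0.4454 0.1945 0.0197] yax 96.1 z [ 0.001 -0.    -1.   ] F [-2.   3.6  7.1] w 0.0358 q [-0.64  0.27  0.15  2.04 -0.05  0.83  1.22]
time: 31.3
ee_pos: [0.4455, 0.1945, 0.1199]
eef_rot: [-0.053, 0.999, 0.0, 0.001]
ft_force: [-0.0, -0.4, -3.6]
width: 0.0357
time: 31.8
ee_pos: [0.4448, 0.1034, 0.1686]
eef_rot: [0.006, 1.0, -0.0, -0.0]
ft_force: [0.5, -0.2, -2.3]
width: 0.0361
t 31.8 p [0.4448 0.1034 0.1686] yax 89.3 z [-0.    -0.001 -1.   ] F [ 0.5 -0.2 -2.3] w 0.0361 q [-0.56  0.    0.24  1.98  0.    1.16  1.23]
-0.122 [0.60083876 0.04749608 0.07038848] [ 0.59949012 -0.05249418  0.07074985]
-0.09 [0.63174537 0.04704929 0.06210708] [ 0.63039673 -0.05294097  0.06246845]
```

```bash
python3 - <<'E'
from h import *
A=lambda x,y:(190+x/2.95-.33,150+y/2.95-.33)
B=lambda x,y:(220+x/2.75-.32,115+y/2.75-.32)
for l,p,z in(("outL",A(330,81),.0759),("in1",A(368,82),.0623),("in2",A(405,83),.0623),("in3",A(442,85),.0623),("outR",A(481,85),.0759)): print(l,cast("top",p,z).round(4))
for l,p,z in(("outL",B(322,208),.0759),("in1",B(335,234),.0623),("in2",B(350,260),.0623),("in3",B(365,291),.0623),("outR",B(381,323),.0411+.0)): print(l,cast("side",p,z).round(4))
# automatic: blue blobs in top walls region
a=cv2.imread("pics/top0.png"); m=mask(a,(95,90,30),(125,255,255),(290,160,370,182))
k,l,q,c=cv2.connectedComponentsWithStats(m)
for i in range(1,k):
    if q[i,4]>4: print(q[i],c[i].round(2),cast("top",c[i],.062).round(4))
E
```

```text
outL [0.6394 0.0698 0.0759]
in1 [0.6414 0.0207 0.0623]
in2 [ 0.6409 -0.0279  0.0623]
in3 [ 0.6391 -0.0763  0.0623]
outR [ 0.6376 -0.1262  0.0759]
outL [0.6353 0.0417 0.0759]
in1 [0.6397 0.0092 0.0623]
in2 [ 0.6405 -0.0367  0.0623]
in3 [ 0.6386 -0.0882  0.0623]
outR [ 0.6459 -0.1202  0.0411]
[301 166   2   8  10] [301.2 168.9] [0.6742 0.0727 0.062 ]
[314 167   1   9   9] [314. 171.] [0.6668 0.0228 0.062 ]
[327 167   1   9   9] [327. 171.] [ 0.6677 -0.0276  0.062 ]
[339 168   2   8  11] [339.73 172.18] [ 0.6639 -0.0769  0.062 ]
[352 168   2   7  14] [352.5 171. ] [ 0.6695 -0.1263  0.062 ]
```

```bash
python3 -m inch '{"translation":[[0.4,-0.2,0],[0.8,-0.4,0],[1,-0.54,0],[1,-0.54,0],[1,-0.54,0]],"rot":[[0,0,0],[0,0.1,0],[0,0.2,0],[0,0.25,0],[0,0.25,0]],"jaw":[25,25,25,25,25]}' 40
python3 -m inch '{"translation":[[0.2,0,0],[0.48,0,-0.2],[0.5,0,-0.6],[0.5,0,-0.72],[0.5,0,-0.72],[0.5,0,-0.72]],"rot":[[0,0,0],[0,0,0],[0,0,0],[0,0,0],[0,0,0],[0,0,0]],"jaw":[25,25,25,25,25,25]}' 40
python3 - <<'E'
from h import *
s=st()
a=eyes.camera("top");b=eyes.camera("side");cv2.imwrite("pics/t6.png",a);cv2.imwrite("pics/s6.png",b)
yaw=np.radians(-.7); D=np.array([.711,-.0275,.0217]); M=Ro.from_euler("zy",[yaw,np.radians(15)]).as_matrix()
print("deck tcp",M.T@(s["ee_pos"]-D)); print("down/along dir",M[:,0])
u=np.zeros((480,800,3),np.uint8);u[:,:400]=cv2.resize(a[140:260,270:370],None,fx=4,fy=4,interpolation=cv2.INTER_CUBIC);u[:,400:]=cv2.resize(b[140:260,290:390],None,fx=4,fy=4,interpolation=cv2.INTER_CUBIC);cv2.imwrite("pics/k.png",u)
E
```

```text
time: 32.3
ee_pos: [0.5449, 0.0496, 0.165]
eef_rot: [0.005, 0.991, -0.002, -0.134]
ft_force: [-1.3, 0.5, -2.1]
width: 0.0358
time: 32.9
ee_pos: [0.5947, 0.0502, 0.0944]
eef_rot: [0.004, 0.991, -0.002, -0.133]
ft_force: [-0.1, -0.1, -2.3]
width: 0.0356
t 32.9 p [0.5947 0.0502 0.0944] yax 89.5 z [-0.264 -0.003 -0.965] F [-0.1 -0.1 -2.3] w 0.0356 q [-0.37  0.59  0.33  1.46 -0.2   1.39  1.55]
deck tcp [-0.13206374  0.07608068  0.04014152]
down/along dir [ 0.96585374 -0.012217   -0.25879973]
```

View pics/k.png

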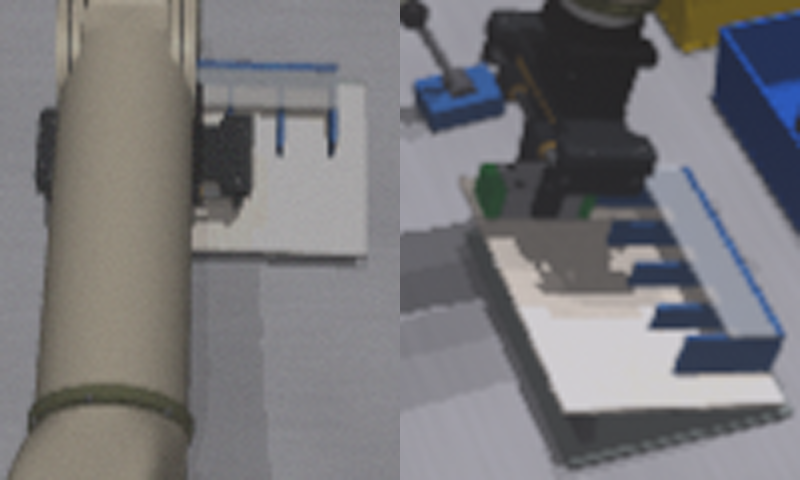

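Carriage B hovers 20 mm above the deck in front of the left lane, tilted with the deck. Lower and slide it in, watching the force.

```bash
python3 -m inch '{"translation":[[0.01,-0.01,-0.06],[0.02,-0.01,-0.12],[0.02,-0.01,-0.18],[0.02,-0.01,-0.2],[0.02,-0.01,-0.2]],"rot":[[0,0,0],[0,-0.005,0],[0,-0.005,0],[0,-0.005,0],[0,-0.005,0]],"jaw":[25,25,25,25,25]}' 40
python3 - <<'E'
from h import *
s=st()
yaw=np.radians(-.7); D=np.array([.711,-.0275,.0217]); M=Ro.from_euler("zy",[yaw,np.radians(15)]).as_matrix()
print("deck tcp",M.T@(s["ee_pos"]-D))
E
```

```text
time: 33.5
ee_pos: [0.5974, 0.0489, 0.0749]
eef_rot: [0.005, 0.992, -0.002, -0.13]
ft_force: [0.8, 0.6, -1.4]
width: 0.0362
t 33.5 p [0.5974 0.0489 0.0749] yax 89.5 z [-0.257 -0.002 -0.966] F [ 0.8  0.6 -1.4] w 0.0362 q [-0.37  0.61  0.33  1.47 -0.21  1.35  1.56]
deck tcp [-0.12445863  0.07491287  0.0220193 ]
```

```bash
python3 -m inch '{"translation":[[0.06,0,-0.02],[0.12,0,-0.04],[0.18,0,-0.055],[0.24,0,-0.07],[0.29,0,-0.085],[0.29,0,-0.085]],"rot":[[0,0,0],[0,0,0],[0,0,0],[0,0,0],[0,0,0],[0,0,0]],"jaw":[25,25,25,25,25,25]}' 40
python3 - <<'E'
from h import *
s=st()
yaw=np.radians(-.7); D=np.array([.711,-.0275,.0217]); M=Ro.from_euler("zy",[yaw,np.radians(15)]).as_matrix()
print("deck tcp",M.T@(s["ee_pos"]-D))
b=eyes.camera("side");cv2.imwrite("pics/s7.png",b)
cv2.imwrite("pics/l.png",cv2.resize(b[150:250,290:400],None,fx=5,fy=5,interpolation=cv2.INTER_CUBIC))
E
```

```text
time: 34.1
ee_pos: [0.6275, 0.049, 0.0668]
eef_rot: [0.005, 0.992, -0.002, -0.129]
ft_force: [-0.5, -0.1, 4.2]
width: 0.0359
t 34.1 p [0.6275 0.049  0.0668] yax 89.5 z [-0.257 -0.002 -0.967] F [-0.5 -0.1  4.2] w 0.0359 q [-0.35  0.68  0.33  1.38 -0.22  1.38  1.57]
deck tcp [-0.0932924   0.07533032  0.02198531]
```

View pics/l.png

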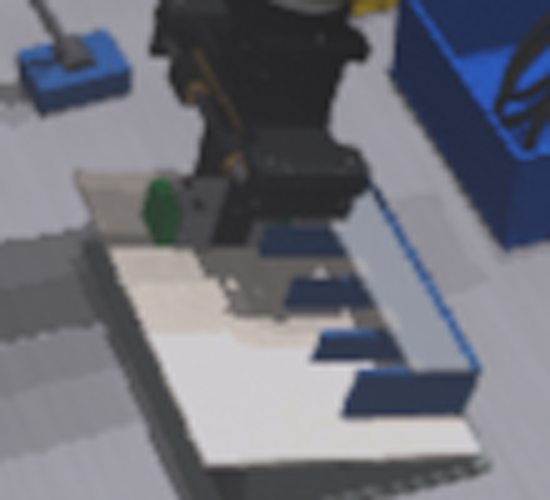

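B's nose is inside the left lane; no side force, and it now rests on the deck. Release, back off, and push from the tail.

```bash
python3 -m inch '{"translation":[[0,0,0],[0,0,0],[0,0,0],[0,0,0],[0.05,0,0.2],[0.1,0,0.38],[0.13,0,0.5],[0.13,0,0.5],[0.13,0,0.5]],"rot":[[0,0,0],[0,0,0],[0,0,0],[0,0,0],[0,0,0],[0,0,0],[0,0,0],[0,0,0],[0,0,0]],"jaw":[60,60,60,60,60,60,60,60,60]}' 20
python3 -m inch '{"translation":[[-0.4,0.01,0.1],[-0.63,0.01,0.17],[-0.63,0.01,0.17],[-0.63,0.01,0.17],[-0.66,0.01,0],[-0.7,0.01,-0.15],[-0.76,0.01,-0.36],[-0.76,0.01,-0.36],[-0.76,0.01,-0.36]],"rot":[[0,0,0],[0,0,0],[0,0,0],[0,0,0],[0,0,0],[0,0,0],[0,0,0],[0,0,0],[0,0,0]],"jaw":[0,0,0,0,0,0,0,0,0]}' 20
python3 - <<'E'
from h import *
s=st()
yaw=np.radians(-.7); D=np.array([.711,-.0275,.0217]); M=Ro.from_euler("zy",[yaw,np.radians(15)]).as_matrix()
print("deck tcp",M.T@(s["ee_pos"]-D))
E
```

```text
time: 35.05
ee_pos: [0.6402, 0.049, 0.1162]
eef_rot: [0.005, 0.992, -0.002, -0.129]
ft_force: [0.2, 1.0, -0.6]
width: 0.0598
time: 35.95
ee_pos: [0.5644, 0.0499, 0.08]
eef_rot: [0.005, 0.992, -0.002, -0.13]
ft_force: [0.7, -0.2, 0.2]
width: 0.0019
t 35.95 p [0.5644 0.0499 0.08  ] yax 89.5 z [-0.258 -0.003 -0.966] F [ 0.7 -0.2  0.2] w 0.0019 q [-0.39  0.54  0.33  1.57 -0.19  1.33  1.55]
deck tcp [-0.15758666  0.07549445  0.01837545]
```

```bash
python3 -m inch '{"translation":[[0.08,0,-0.02],[0.16,0,-0.04],[0.24,0,-0.065],[0.32,0,-0.085],[0.4,0,-0.105],[0.46,-0.01,-0.12],[0.5,-0.01,-0.134],[0.5,-0.01,-0.134]],"rot":[[0,0,0],[0,0,0],[0,0,0],[0,0,0],[0,0,0],[0,0,0],[0,0,0],[0,0,0]],"jaw":[0,0,0,0,0,0,0,0]}' 20
python3 -m inch '{"translation":[[0.02,0,-0.005],[0.04,0,-0.01],[0.05,0,-0.012],[0.05,0,-0.012]],"rot":[[0,0,0],[0,0,0],[0,0,0],[0,0,0]],"jaw":[0,0,0,0]}' 20
python3 - <<'E'
from h import *
s=st()
yaw=np.radians(-.7); D=np.array([.711,-.0275,.0217]); M=Ro.from_euler("zy",[yaw,np.radians(15)]).as_matrix()
print("deck tcp",M.T@(s["ee_pos"]-D))
E
```

```text
time: 36.75
ee_pos: [0.6149, 0.0487, 0.0661]
eef_rot: [0.005, 0.992, -0.002, -0.13]
ft_force: [0.4, 0.2, -0.4]
width: 0.0005
time: 37.15
ee_pos: [0.62, 0.0487, 0.0649]
eef_rot: [0.005, 0.992, -0.002, -0.13]
ft_force: [0.0, 0.1, -0.0]
width: 0.0007
t 37.15 p [0.62   0.0487 0.0649] yax 89.5 z [-0.257 -0.003 -0.966] F [ 0.   0.1 -0. ] w 0.0007 q [-0.35  0.67  0.33  1.41 -0.22  1.36  1.57]
deck tcp [-0.10002429  0.07501418  0.01817689]
```

```bash
for i in 1 2; do python3 -m inch '{"translation":[[0.015,0,-0.004],[0.03,0,-0.008],[0.03,0,-0.008]],"rot":[[0,0,0],[0,0,0],[0,0,0]],"jaw":[0,0,0]}' 20; done
python3 - <<'E'
from h import *
s=st()
yaw=np.radians(-.7); D=np.array([.711,-.0275,.0217]); M=Ro.from_euler("zy",[yaw,np.radians(15)]).as_matrix()
print("deck tcp",M.T@(s["ee_pos"]-D))
b=eyes.camera("side");cv2.imwrite("pics/s8.png",b)
cv2.imwrite("pics/m.png",cv2.resize(b[150:250,290:400],None,fx=5,fy=5,interpolation=cv2.INTER_CUBIC))
E
```

```text
time: 37.45
ee_pos: [0.6232, 0.0487, 0.0641]
eef_rot: [0.005, 0.992, -0.002, -0.13]
ft_force: [-0.2, -0.4, -0.3]
width: 0.0001
time: 37.75
ee_pos: [0.6244, 0.0488, 0.0638]
eef_rot: [0.005, 0.991, -0.002, -0.132]
ft_force: [-11.2, -0.9, 9.3]
width: 0.0002
t 37.75 p [0.6244 0.0488 0.0638] yax 89.5 z [-0.262 -0.003 -0.965] F [-11.2  -0.9   9.3] w 0.0002 q [-0.35  0.68  0.33  1.39 -0.22  1.37  1.57]
deck tcp [-0.09549976  0.07512273  0.01823818]
```

View pics/m.png

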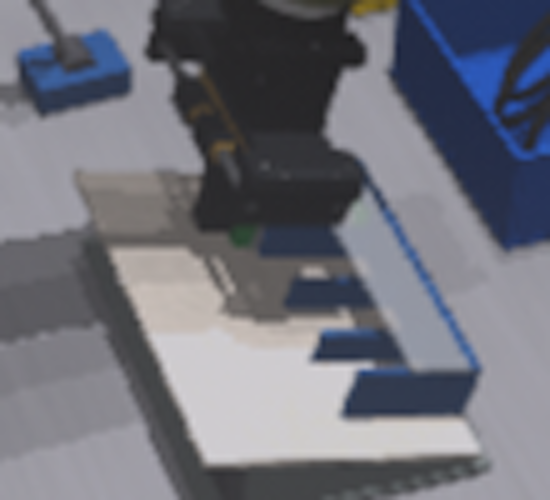

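Firm stop at 11 N within 4 mm of the predicted home position. Back off, un-tilt and go to carriage A.

```bash
python3 -m inch '{"translation":[[-0.2,0,0.05],[-0.3,0,0.4],[-0.4,0,0.8],[-0.5,0,1],[-0.7,0,1],[-0.7,0,1]],"rot":[[0,0,0],[0,0,0],[0,-0.1,0],[0,-0.2,0],[0,-0.25,-0.06],[0,-0.25,-0.06]],"jaw":[0,0,0,0,30,60]}' 20
python3 -m inch '{"translation":[[-0.4,0.4,0],[-0.8,0.8,0],[-0.9,1,0],[-0.9,1,0]],"rot":[[0,0,0],[0,0,0],[0,0,0],[0,0,0]],"jaw":[60,60,60,60]}' 20
python3 - <<'E'
from h import *
s=st()
a=eyes.camera("top");b=eyes.camera("side");cv2.imwrite("pics/t9.png",a);cv2.imwrite("pics/s9.png",b)
def blobs(n,im,box):
    k,l,q,c=cv2.connectedComponentsWithStats(mask(im,(45,80,40),(85,255,255),box))
    for i in range(1,k):
        if q[i,4]>3: print(n,q[i],cast(n,c[i],.03 if n=="top" else .027).round(4),"deck",cast(n,c[i],.072).round(4))
blobs("top",a,(200,150,380,290));blobs("side",b,(220,130,400,240))
yaw=np.radians(-.7); D=np.array([.715,-.0275,.0217]); M=Ro.from_euler("zy",[yaw,np.radians(15)]).as_matrix()
X=D+M@np.array([-.0875,.075,.030]);print("exp tail cap top",X,proj("top",X),proj("side",X))
E
```

```text
time: 38.4
ee_pos: [0.5518, 0.0486, 0.1646]
eef_rot: [0.037, 0.999, 0.004, -0.001]
ft_force: [-0.0, 0.2, -0.5]
width: 0.0099
time: 38.8
ee_pos: [0.4596, 0.1533, 0.1648]
eef_rot: [0.033, 0.999, 0.005, -0.001]
ft_force: [0.4, 0.5, -0.1]
width: 0.0401
t 38.8 p [0.4596 0.1533 0.1648] yax 86.2 z [-0.002  0.009 -1.   ] F [ 0.4  0.5 -0.1] w 0.0401 q [-0.66  0.07  0.26  1.93 -0.03  1.15  1.12]
top [304 176   9   4  32] [0.6473 0.0472 0.03  ] deck [0.6398 0.0455 0.072 ]
side [253 167   4  11  31] [0.4213 0.2752 0.027 ] deck [0.4119 0.2199 0.072 ]
side [276 166   4   9  18] [0.499  0.2624 0.027 ] deck [0.4865 0.2077 0.072 ]
side [334 186   8  13  55] [0.6553 0.0885 0.027 ] deck [0.6365 0.0407 0.072 ]
exp tail cap top [0.63913742 0.04856339 0.0730856 ] [307.08685029 177.41231549] [337.1522649  189.38050336]
```

B's tail cap lies where expected ((0.640,0.0455) against (0.639,0.0485)). A is unmoved.

```bash
python3 -m inch '{"translation":[[0,0.4,0],[0,0.8,0],[0,1,0],[0,1,-0.3],[0,1,-0.5],[0,1,-0.5]],"rot":[[0,0,0],[-0.008,0,0],[-0.008,0,0],[-0.008,0,0],[-0.008,0,0],[-0.008,0,0]],"jaw":[60,60,60,60,60,60]}' 20
python3 -c "
from h import *
s=st();print(np.array([.460,.2725,.0195])-s['ee_pos'])"
```

```text
time: 39.5
ee_pos: [0.4618, 0.2473, 0.1121]
eef_rot: [0.037, 0.999, -0.002, -0.002]
ft_force: [0.8, -0.9, 0.8]
width: 0.0599
t 39.5 p [0.4618 0.2473 0.1121] yax 85.8 z [-0.005 -0.004 -1.   ] F [ 0.8 -0.9  0.8] w 0.0599 q [-0.75  0.22  0.19  1.88 -0.05  1.06  0.96]
[-0.00177763  0.02524027 -0.09256592]
```

```bash
python3 -m inch '{"translation":[[-0.01,0.25,0],[-0.02,0.25,0],[-0.02,0.25,-0.3],[-0.02,0.25,-0.7],[-0.02,0.25,-0.925],[-0.02,0.25,-0.925],[-0.02,0.25,-0.925],[-0.02,0.25,-0.925],[-0.02,0.25,-0.925],[-0.02,0.25,-0.925],[-0.02,0.25,-0.925],[-0.02,0.25,-0.925]],"rot":[[0,0,0],[0,0,0],[0.003,-0.005,0],[0.003,-0.005,0],[0.003,-0.005,0],[0.003,-0.005,0],[0.003,-0.005,0],[0.003,-0.005,0],[0.003,-0.005,0],[0.003,-0.005,0],[0.003,-0.005,0],[0.003,-0.005,0]],"jaw":[60,60,60,60,60,60,60,25,25,25,25,25]}' 40
python3 -c "
from h import *
s=st()"
python3 -m inch '{"translation":[[0,0,0.2],[0,0,0.6],[0,0,1],[0,0,1],[0,0,1]],"rot":[[0,0,0],[0,0,0],[0,0,0],[0,0,0],[0,0,0]],"jaw":[25,25,25,25,25]}' 40
python3 -m inch '{"translation":[[0,-0.1,0.2],[0,-0.5,0.4],[0,-1,0.5],[0,-1,0.5],[0,-1,0.5]],"rot":[[0,0,0],[0,0,0.03],[0,0,0.06],[0,0,0.06],[0,0,0.06]],"jaw":[25,25,25,25,25]}' 40
python3 -c "
from h import *
s=st()"
```

```text
time: 40.7
ee_pos: [0.4606, 0.2737, 0.0208]
eef_rot: [0.036, 0.999, 0.001, 0.001]
ft_force: [-0.1, 4.2, 7.6]
width: 0.036
t 40.7 p [0.4606 0.2737 0.0208] yax 85.8 z [ 0.002  0.001 -1.   ] F [-0.1  4.2  7.6] w 0.036 q [-0.77  0.36  0.17  1.92 -0.08  0.86  0.94]
time: 41.2
ee_pos: [0.4605, 0.2735, 0.121]
eef_rot: [0.037, 0.999, 0.001, 0.001]
ft_force: [-0.3, 0.4, -2.2]
width: 0.0356
time: 41.7
ee_pos: [0.4599, 0.1719, 0.1696]
eef_rot: [0.006, 1.0, 0.0, 0.0]
ft_force: [0.7, 0.7, -2.8]
width: 0.0355
t 41.7 p [0.4599 0.1719 0.1696] yax 89.3 z [ 0.001  0.001 -1.   ] F [ 0.7  0.7 -2.8] w 0.0355 q [-0.68  0.08  0.24  1.9  -0.02  1.16  1.13]
```

```bash
python3 -m inch '{"translation":[[0,-0.4,0],[0.1,-0.8,0],[0.2,-1,0],[0.2,-1,0]],"rot":[[0,0,0],[0,0.1,0],[0,0.2,0],[0,0.25,0]],"jaw":[25,25,25,25]}' 40
python3 -m inch '{"translation":[[0.4,-0.4,0],[0.7,-0.8,0],[0.9,-1,0],[0.9,-1,0],[0.9,-1,0]],"rot":[[0,0,0],[0,0,0],[0,0,0],[0,0,0],[0,0,0]],"jaw":[25,25,25,25,25]}' 40
python3 - <<'E'
from h import *
s=st();print(np.array([.5935,-.0498,.0965])-s['ee_pos'])
E
```

```text
time: 42.1
ee_pos: [0.4806, 0.0693, 0.168]
eef_rot: [0.008, 0.991, -0.001, -0.133]
ft_force: [0.7, 0.8, -2.7]
width: 0.0356
time: 42.6
ee_pos: [0.5703, -0.0301, 0.1657]
eef_rot: [0.008, 0.991, -0.002, -0.134]
ft_force: [-0.3, 0.7, -2.5]
width: 0.0358
t 42.6 p [ 0.5703 -0.0301  0.1657] yax 89.1 z [-0.267 -0.001 -0.964] F [-0.3  0.7 -2.5] w 0.0358 q [-0.34  0.48  0.43  1.48 -0.18  1.49  1.67]
[ 0.023214   -0.01971367 -0.06924135]
```

```bash
python3 -m inch '{"translation":[[0.1,-0.1,0],[0.23,-0.2,-0.2],[0.23,-0.2,-0.5],[0.23,-0.2,-0.69],[0.23,-0.2,-0.69],[0.23,-0.2,-0.69]],"rot":[[0,0,0],[0,-0.008,0.003],[0,-0.008,0.003],[0,-0.008,0.003],[0,-0.008,0.003],[0,-0.008,0.003]],"jaw":[25,25,25,25,25,25]}' 40
python3 - <<'E'
from h import *
s=st();print(np.array([.5962,-.0508,.077])-s['ee_pos'])
E
```

```text
time: 43.2
ee_pos: [0.593, -0.0485, 0.0968]
eef_rot: [0.006, 0.991, -0.002, -0.131]
ft_force: [0.1, 0.6, -2.1]
width: 0.0357
t 43.2 p [ 0.593  -0.0485  0.0968] yax 89.4 z [-0.259 -0.002 -0.966] F [ 0.1  0.6 -2.1] w 0.0357 q [-0.29  0.59  0.42  1.47 -0.21  1.39  1.72]
[ 0.00323804 -0.00231618 -0.01976288]
```

```bash
python3 -m inch '{"translation":[[0.01,-0.02,-0.06],[0.03,-0.025,-0.12],[0.03,-0.025,-0.17],[0.03,-0.025,-0.19],[0.03,-0.025,-0.19]],"rot":[[0,0,0],[0,0,0],[0,0,0],[0,0,0],[0,0,0]],"jaw":[25,25,25,25,25]}' 40
python3 -m inch '{"translation":[[0.06,0,-0.02],[0.12,0,-0.04],[0.18,0,-0.055],[0.24,0,-0.07],[0.3,0,-0.085],[0.3,0,-0.085]],"rot":[[0,0,0],[0,0,0],[0,0,0],[0,0,0],[0,0,0],[0,0,0]],"jaw":[25,25,25,25,25,25]}' 40
python3 - <<'E'
from h import *
s=st();print(np.array([.626,-.051,.068])-s['ee_pos'])
a=eyes.camera("top");b=eyes.camera("side");cv2.imwrite("pics/t10.png",a);cv2.imwrite("pics/s10.png",b)
u=np.hstack([cv2.resize(a[150:270,280:380],None,fx=4,fy=4,interpolation=cv2.INTER_CUBIC),cv2.resize(b[150:270,300:400],None,fx=4,fy=4,interpolation=cv2.INTER_CUBIC)]);cv2.imwrite("pics/n.png",u)
E
```

```text
time: 43.7
ee_pos: [0.5957, -0.051, 0.0774]
eef_rot: [0.006, 0.991, -0.002, -0.131]
ft_force: [-0.4, -0.7, -1.9]
width: 0.0356
time: 44.3
ee_pos: [0.6263, -0.0509, 0.0685]
eef_rot: [0.006, 0.991, -0.002, -0.131]
ft_force: [0.0, -0.7, -2.1]
width: 0.0354
t 44.3 p [ 0.6263 -0.0509  0.0685] yax 89.4 z [-0.26  -0.002 -0.966] F [ 0.  -0.7 -2.1] w 0.0354 q [-0.26  0.69  0.41  1.38 -0.23  1.38  1.73]
[-3.16734748e-04 -8.32671909e-05 -4.53729243e-04]
```

View pics/n.png

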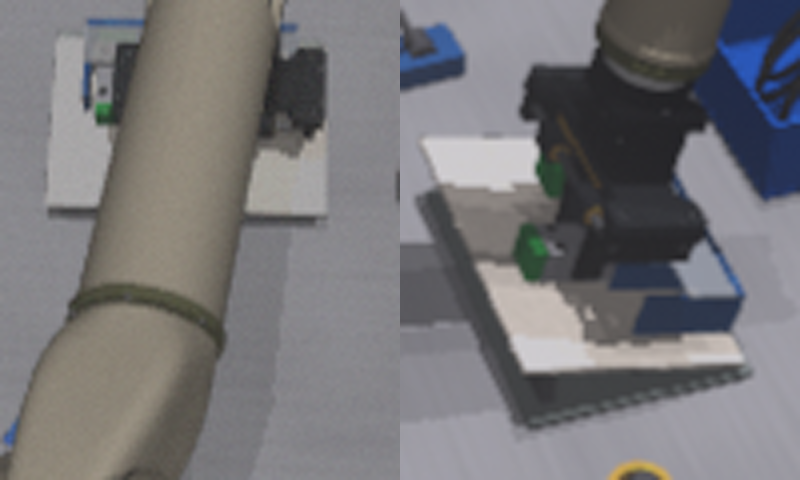

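A is in its lane mouth, B still home at top crop (103,110). Set A down, release, push.

```bash
python3 -m inch '{"translation":[[0,0,-0.01],[0,0,-0.015],[0,0,-0.015],[0,0,-0.015],[0,0,-0.015],[0,0,-0.015],[0.05,0,0.2],[0.1,0,0.38],[0.13,0,0.5],[0.13,0,0.5],[0.13,0,0.5]],"rot":[[0,0,0],[0,0,0],[0,0,0],[0,0,0],[0,0,0],[0,0,0],[0,0,0],[0,0,0],[0,0,0],[0,0,0],[0,0,0]],"jaw":[25,25,60,60,60,60,60,60,60,60,60]}' 20
python3 -m inch '{"translation":[[-0.4,0.01,0.1],[-0.63,0.01,0.17],[-0.63,0.01,0.17],[-0.63,0.01,0.17],[-0.66,0.01,0],[-0.7,0.01,-0.15],[-0.76,0.01,-0.36],[-0.76,0.01,-0.36],[-0.76,0.01,-0.36]],"rot":[[0,0,0],[0,0,0],[0,0,0],[0,0,0],[0,0,0],[0,0,0],[0,0,0],[0,0,0],[0,0,0]],"jaw":[0,0,0,0,0,0,0,0,0]}' 20
python3 - <<'E'
from h import *
s=st();print(np.array([.620,-.0508,.0650])-s['ee_pos'])
E
```

```text
time: 45.5
ee_pos: [0.6385, -0.0511, 0.1182]
eef_rot: [0.006, 0.991, -0.002, -0.132]
ft_force: [-0.0, -0.2, -1.0]
width: 0.06
time: 46.4
ee_pos: [0.5628, -0.05, 0.0819]
eef_rot: [0.006, 0.991, -0.002, -0.132]
ft_force: [0.3, -0.1, 0.1]
width: 0.0022
t 46.4 p [ 0.5628 -0.05    0.0819] yax 89.4 z [-0.262 -0.002 -0.965] F [ 0.3 -0.1  0.1] w 0.0022 q [-0.31  0.55  0.42  1.57 -0.2   1.33  1.72]
[ 0.05724131 -0.00075923 -0.01687352]
```

```bash
python3 -m inch '{"translation":[[0.08,0,-0.02],[0.16,0,-0.04],[0.24,0,-0.065],[0.32,0,-0.085],[0.4,-0.005,-0.11],[0.48,-0.01,-0.13],[0.55,-0.01,-0.155],[0.57,-0.01,-0.16],[0.57,-0.01,-0.16]],"rot":[[0,0,0],[0,0,0],[0,0,0],[0,0,0],[0,0,0],[0,0,0],[0,0,0],[0,0,0],[0,0,0]],"jaw":[0,0,0,0,0,0,0,0,0]}' 20
for i in 1 2; do python3 -m inch '{"translation":[[0.01,0,-0.003],[0.02,0,-0.005],[0.02,0,-0.005]],"rot":[[0,0,0],[0,0,0],[0,0,0]],"jaw":[0,0,0]}' 20; done
```

```text
time: 47.3
ee_pos: [0.62, -0.0511, 0.0655]
eef_rot: [0.006, 0.991, -0.002, -0.132]
ft_force: [1.1, 0.0, -0.6]
width: 0.0004
time: 47.6
ee_pos: [0.622, -0.051, 0.065]
eef_rot: [0.006, 0.991, -0.002, -0.132]
ft_force: [-0.3, 0.4, 0.3]
width: 0.0003
time: 47.9
ee_pos: [0.6229, -0.051, 0.0648]
eef_rot: [0.006, 0.991, -0.002, -0.133]
ft_force: [-7.0, 0.4, 4.3]
width: 0.0005
```

A stopped at the same place with 7 N. Back off and re-measure carriages and lever.

```bash
python3 -m inch '{"translation":[[-0.2,0,0.05],[-0.3,0,0.4],[-0.4,0,0.8],[-0.6,0,1],[-0.8,0,1],[-0.8,0,1]],"rot":[[0,0,0],[0,0,0],[0,-0.1,0],[0,-0.2,0],[0,-0.25,0],[0,-0.25,0]],"jaw":[0,0,0,0,0,0]}' 20
python3 -m inch '{"translation":[[-0.2,0.4,0.1],[-0.4,0.8,0.3],[-0.6,1,0.4],[-0.6,1,0.4]],"rot":[[0,0,0],[0,0,0],[0,0,0],[0,0,0]],"jaw":[0,0,0,0]}' 20
python3 -m inch '{"translation":[[0,0.4,0],[0,0.8,0],[0,1,0],[0,1,0]],"rot":[[0,0,0],[0,0,0],[0,0,0],[0,0,0]],"jaw":[0,0,0,0]}' 20
python3 - <<'E'
from h import *
s=st()
a=eyes.camera("top");b=eyes.camera("side");cv2.imwrite("pics/t11.png",a);cv2.imwrite("pics/s11.png",b)
def blobs(n,im,box):
    k,l,q,c=cv2.connectedComponentsWithStats(mask(im,(45,80,40),(85,255,255),box))
    for i in range(1,k):
        if q[i,4]>3: print(n,q[i],"deck",cast(n,c[i],.073).round(4))
blobs("top",a,(200,150,380,290));blobs("side",b,(220,130,400,240))
u=np.zeros((480,800,3),np.uint8);u[:,:480]=cv2.resize(a[150:270,240:360],None,fx=4,fy=4,interpolation=cv2.INTER_CUBIC);u[:400,480:]=cv2.resize(b[120:220,280:360],None,fx=4,fy=4,interpolation=cv2.INTER_CUBIC);cv2.imwrite("pics/o.png",u)
E
```

```text
time: 48.5
ee_pos: [0.5402, -0.0513, 0.1657]
eef_rot: [0.007, 1.0, 0.0, -0.002]
ft_force: [-0.9, 0.3, -0.4]
width: 0.0004
time: 48.9
ee_pos: [0.4797, 0.0524, 0.2073]
eef_rot: [0.004, 1.0, 0.001, -0.001]
ft_force: [0.2, -0.3, -1.2]
width: 0.0007
time: 49.3
ee_pos: [0.4799, 0.1555, 0.2068]
eef_rot: [0.002, 1.0, 0.001, -0.001]
ft_force: [-0.6, 0.5, -0.1]
width: 0.0008
t 49.3 p [0.4799 0.1555 0.2068] yax 89.8 z [-0.003  0.002 -1.   ] F [-0.6  0.5 -0.1] w 0.0008 q [-0.66  0.08  0.28  1.82 -0.03  1.24  1.19]
top [304 176   9   4  31] deck [0.6398 0.0463 0.073 ]
top [330 177   9   4  29] deck [ 0.6382 -0.0546  0.073 ]
side [334 186   8  13  56] deck [0.6361 0.0387 0.073 ]
side [345 206   8  14  62] deck [ 0.6341 -0.06    0.073 ]
```

View pics/o.png

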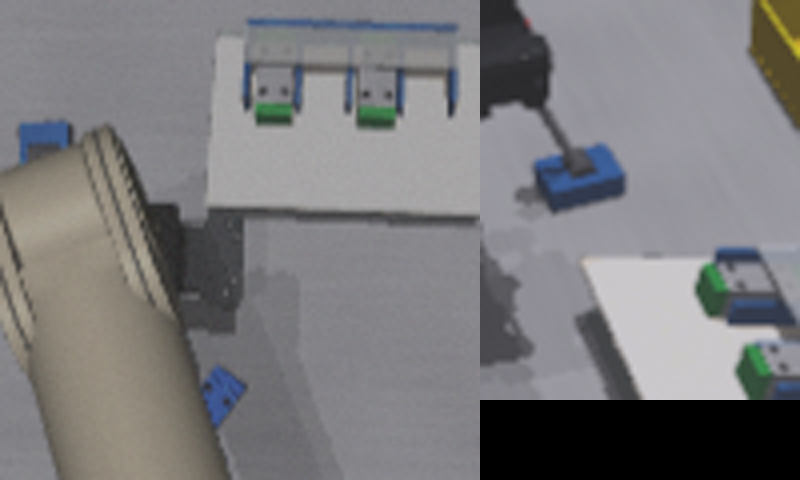

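Both carriages are straight in lanes 1 and 3, with tail caps at matching depth (top crop (274,112) and (376,115)). Now the lever.

```bash
python3 -m inch '{"translation":[[0.1,0.4,0],[0.2,0.8,0],[0.2,1,0],[0.2,1,0]],"rot":[[0,0,0],[0,0,0],[0,0,0],[0,0,0]],"jaw":[0,0,0,0]}' 20
python3 -m inch '{"translation":[[0,0.1,-0.2],[0,0.14,-0.6],[0,0.14,-0.98],[0,0.14,-0.98],[0,0.14,-0.98]],"rot":[[0,0,0],[0,0,0],[0,0,0],[0,0,0],[0,0,0]],"jaw":[0,0,0,0,0]}' 20
python3 -c "
from h import *
st()"
```

```text
time: 49.8
ee_pos: [0.5002, 0.2536, 0.2062]
eef_rot: [0.003, 1.0, 0.0, -0.002]
ft_force: [-0.2, 0.2, -0.2]
width: 0.0006
time: 50.3
ee_pos: [0.5008, 0.266, 0.109]
eef_rot: [0.004, 1.0, -0.0, -0.002]
ft_force: [0.3, 0.6, 1.5]
width: 0.0006
t 50.3 p [0.5008 0.266  0.109 ] yax 89.6 z [-0.004 -0.    -1.   ] F [0.3 0.6 1.5] w 0.0006 q [-0.74  0.31  0.21  1.77 -0.07  1.07  1.05]
```

```bash
python3 -m inch '{"translation":[[0.1,0.04,0],[0.2,0.05,0],[0.3,0.05,0],[0.4,0.05,0],[0.5,0.05,0],[0.6,0.05,0],[0.7,0.05,0],[0.8,0.05,0],[0.9,0.05,0],[1,0.05,0],[1,0.05,0]],"rot":[[0,0,0],[0,0,0],[0,0,0],[0,0,0],[0,0,0],[0,0,0],[0,0,0],[0,0,0],[0,0,0],[0,0,0],[0,0,0]],"jaw":[0,0,0,0,0,0,0,0,0,0,0]}' 20
for i in 1 2; do python3 -m inch '{"translation":[[0.04,0,0],[0.08,0,0],[0.08,0,0]],"rot":[[0,0,0],[0,0,0],[0,0,0]],"jaw":[0,0,0]}' 20; done
```

```text
time: 51.4
ee_pos: [0.6021, 0.2704, 0.1088]
eef_rot: [0.004, 1.0, -0.0, -0.002]
ft_force: [-0.6, -0.1, 0.1]
width: 0.0007
time: 51.7
ee_pos: [0.6104, 0.2702, 0.1088]
eef_rot: [0.004, 1.0, -0.0, -0.001]
ft_force: [0.4, 0.5, 0.2]
width: 0.0005
time: 52.0
ee_pos: [0.619, 0.2701, 0.1088]
eef_rot: [0.005, 1.0, -0.0, -0.001]
ft_force: [0.4, -0.4, 0.0]
width: 0.0007
```

```bash
for i in 1 2 3 4; do python3 -m inch '{"translation":[[0.02,0,0],[0.04,0,0],[0.04,0,0]],"rot":[[0,0,0],[0,0,0],[0,0,0]],"jaw":[0,0,0]}' 20 | grep -E "ee_pos|force"; done
python3 - <<'E'
from h import *
b=eyes.camera("side");cv2.imwrite("pics/s12.png",b)
cv2.imwrite("pics/p.png",cv2.resize(b[90:190,250:350],None,fx=4,fy=4,interpolation=cv2.INTER_CUBIC))
E
```

```text
ee_pos: [0.6232, 0.2701, 0.1087]
ft_force: [-0.8, -0.7, 0.2]
ee_pos: [0.6253, 0.2702, 0.1085]
ft_force: [-10.0, -2.1, 5.3]
ee_pos: [0.6257, 0.2703, 0.1083]
ft_force: [-20.2, -4.1, 11.3]
ee_pos: [0.6258, 0.2704, 0.1083]
ft_force: [-21.3, -4.8, 14.4]
```

The lever hit its end stop at x=0.6255, as predicted. Withdraw and take a final look.

```bash
python3 -m inch '{"translation":[[-0.2,0,0],[-0.5,0,0],[-0.8,0,0.2],[-1,0,0.6],[-1,0,1],[-1,0,1]],"rot":[[0,0,0],[0,0,0],[0,0,0],[0,0,0],[0,0,0],[0,0,0]],"jaw":[0,0,0,0,0,0]}' 20
for i in 1 2; do python3 -m inch '{"translation":[[-0.4,0.4,0],[-0.7,0.8,0],[-0.8,1,0],[-0.8,1,0]],"rot":[[0,0,0],[0,0,0],[0,0,0],[0,0,0]],"jaw":[0,0,0,0]}' 20; done
python3 - <<'E'
from h import *
st()
a=eyes.camera("top");b=eyes.camera("side");cv2.imwrite("pics/t13.png",a);cv2.imwrite("pics/s13.png",b)
u=np.hstack([cv2.resize(a[140:280,180:410],(400,244),interpolation=cv2.INTER_CUBIC),cv2.resize(b[100:310,230:400],(400,494),interpolation=cv2.INTER_CUBIC)[:0+244]]) 
v=np.zeros((494,800,3),np.uint8);v[:244,:400]=u[:,:400];v[:,400:]=cv2.resize(b[100:310,230:400],(400,494),interpolation=cv2.INTER_CUBIC);cv2.imwrite("pics/q.png",v)
k,l,q,c=cv2.connectedComponentsWithStats(mask(a,(45,80,40),(85,255,255),(150,100,420,320)))
for i in range(1,k):
    if q[i,4]>3: print(q[i],cast("top",c[i],.073).round(4))
E
```

```text
time: 53.85
ee_pos: [0.5281, 0.2717, 0.2149]
eef_rot: [0.003, 1.0, 0.001, -0.008]
ft_force: [1.2, -0.5, -0.3]
width: 0.0008
time: 54.25
ee_pos: [0.4449, 0.3763, 0.2147]
eef_rot: [-0.001, 1.0, 0.002, -0.008]
ft_force: [-0.2, 0.6, -0.8]
width: 0.0004
time: 54.65
ee_pos: [0.3611, 0.4805, 0.2142]
eef_rot: [-0.004, 1.0, 0.002, -0.009]
ft_force: [-0.7, 0.6, 0.6]
width: 0.0006
t 54.65 p [0.3611 0.4805 0.2142] yax 90.5 z [-0.018  0.005 -1.   ] F [-0.7  0.6  0.6] w 0.0006 q [-1.05  0.29  0.07  1.55 -0.04  1.3   0.61]
[304 176   9   4  30] [0.64   0.0452 0.073 ]
[330 177   9   4  28] [ 0.6384 -0.0542  0.073 ]
```

View pics/q.png

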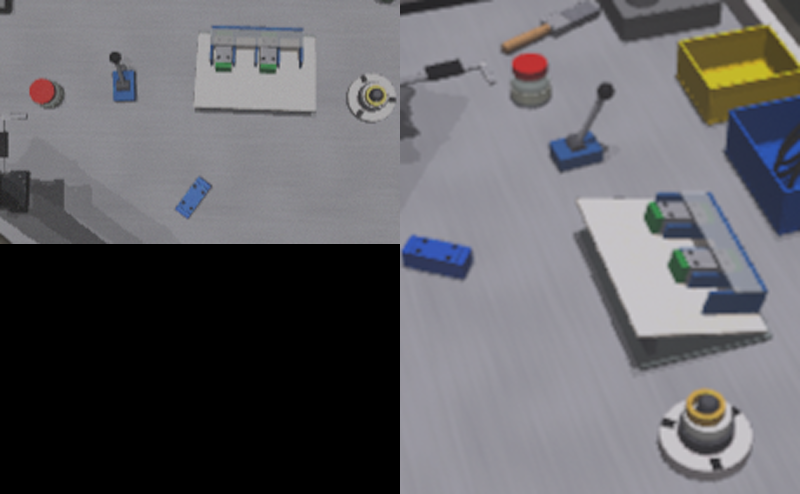

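```bash
python3 - <<'E'
from h import *
print(tri((180+115/400*230,140+57/244*140),(230+205*.425,100+91*.425)))
for n in("t13","s13"):
    im=cv2.imread(f"pics/{n}.png");k,l,q,c=cv2.connectedComponentsWithStats(mask(im,(45,80,40),(85,255,255),(0,0,640,400)));print(n,[x.tolist() for x in q[1:] if x[4]>8])
r.close_job()
E
```

```text
(array([0.64625226, 0.27486947, 0.11432386]), np.float64(0.0015858138346980819))
t13 [[304, 176, 9, 4, 30], [330, 177, 9, 4, 28], [540, 229, 6, 7, 28]]
s13 [[334, 186, 8, 13, 54], [345, 206, 8, 14, 61], [444, 244, 21, 21, 297], [443, 280, 14, 4, 34]]
the job is handed in; nothing more can be done
```

The station is set up and the job was handed in at about 55 s on the robot's clock. No verdict was given.

- **Collars:** I threaded the wide steel, then white plastic, then narrow brass collar onto the post. I centred each one by gripping it twice from different angles. All three lie stacked flat in the last picture.
- **Carriages:** Only two were on the bench. They lie in the first and third lanes from the left, and each was pushed until it stopped firmly (about 11 N and 7 N). Their tail caps read x = 0.640 and 0.638 m; the first matches its computed home of 0.639 m.
- **Lever:** I pushed it until it stopped at about 20 N. With the robot clear, the ball measured (0.646, 0.275, 0.114) m, which agrees with end of travel to within a few millimetres.
- **Other things on the bench:** I did not touch the blue look-alike or any of the bystanders.
- **Green in view:** The other green patches in the final pictures are the bottle and a button, not carriages.

**Disagreements:** The top and side cameras differed by up to about 7 mm for the white collar and 5 mm for the fixture in y. Gripping the collars and threading them without force settled which position was right. The two carriages stopped about 4 mm further down than my first tray estimate, so I took that estimate to be off and corrected it.

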